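# Fetch the scrubbing brush from the bail basket behind the jar and dropper bottle

## Task

Stand the white-lidded jar and the dropper bottle, which are in the way in front of the white basket, aside on the blue mat; only then swing the basket's bail (the hinged wire handle with the red sleeve) right over until it hangs in front, take out the scrubbing brush and lay it, bristles down and lengthwise, inside the small wooden dish. Then swing the bail back in until it lies over the basket again, and put the jar and the bottle back, each centred on the very cork coaster it came from. Keep jar and bottle upright and leave the soap lying in the basket.

Things in the scene. Friction and masses are not known exactly. Their poses are not given: they have to be found in the camera images.
- jar_mid (a point): Clear round jar with a white lid and coloured balls in it, 60 mm in diameter, 85 mm tall, 0.23 kg, closed. The point is its centre, half-way up; z is its upright axis. At the start it stands centred on one of two equal cork discs (coasters, 84 mm in diameter, 3 mm thick) in front of the basket; which of the two varies.
- dropper_mid (a point): Small brown dropper bottle with a black rubber bulb, 102 mm tall: body 33 mm in diameter up to the shoulder (about 55 mm up), above it a 24 mm collar and a 13 mm bulb. The point is its centre, half-way up (51 mm); z is its upright axis. At the start it stands centred on the other cork coaster.
- brush_mid (a point): Grey scrubbing brush with a loop handle, 30 mm wide (its x), 85 mm long (its y), 55 mm tall (its z, up when the bristles are down), 0.07 kg; its solid is its convex hull, widest low down. The point is its centre, half-way up. At the start it lies bristles down on the basket's floor, roughly lengthwise along the basket's x, in the left or the right half.
- soap_mid (a point): Yellow soap bar, 55 mm (its x) by 78 mm (its y), 20 mm tall, lying in the other half of the basket; it stays there. The point is its centre, half-way up.
- basket: White open plastic basket, fixed to the counter, 160 mm along its x by 250 mm along its y, 55 mm tall, walls and floor 4 mm thick; origin on the counter under its middle, its x points away from the robot (front is -x), z up. Grey ears (22 mm along x, up to z = 95 mm, y = +-124 to 130 mm) carry the bail's hinge at x = -50 mm, z = 85 mm. The two coasters lie in front at x = -135 mm, y = +62 and -62 mm.
- bail (a joint): Hinge of the basket's bail (a U of 7 mm steel wire), rad. Axis along the basket's y through x = -50 mm, z = 85 mm. 0: the bail lies level, inward over the basket; it grows as the bail swings up and over towards the front; 1.57 upright; 3.5 (stop): it hangs out in front of the basket, in the space over the coasters. A light friction holds it wherever it is left.
- bail_grip (a point): Middle of the bail's cross bar, in the red round sleeve (13 mm in diameter, 70 mm long, along the basket's y), 75 mm from the hinge axis. At joint value q it is at x = -50 + 75 cos q, z = 85 + 75 sin q mm in the basket's frame.
- mat: Thin blue ribbed mat, the side area, 180 mm (its x) by 120 mm (its y), 3 mm thick, fixed; origin at the centre of its underside. It lies to the left or to the right of the basket.
- dish: Shallow wooden dish for the brush, fixed, 121 mm (its x) by 66 mm (its y) outside, 9 mm tall, rim and floor 5 mm thick (inside 111 by 56 mm); origin at the centre of its underside. It lies on the other side of the basket than the mat.
Things that resemble listed ones, but are neither listed nor needed, are in the scene too. There is more than one size of the part that bears dropper_mid; the job needs the larger.

How it is judged:
By the outcome, as a careful person would: the job done as asked, in the order asked, and still so for the second after the job is handed in, with the robot touching nothing.
It also fails if it takes over 141 s, if anything falls off the work surface, if the arm or the gripper's body presses on something with over 40 N, if the wrist force passes 120 N, or if a joint passes its speed limit or range.

## Robot

A 6-joint arm with a two-finger parallel gripper is mounted at the origin on a cart in front of the work surface, level with it; the furniture and walls round the work are solid. World frame = base frame: x ahead of the robot, y to its left, z up, the work surface at z = 0. Lengths are in m, angles in rad, forces in N, time in s.
With the tool pointing down it reaches from about 0.35 to 0.85 m from the base axis. Payload 8.1 kg.
Tool frame: the origin (TCP) lies on the centre line of the jaws, within the pads' length; the fingertips stand 17 mm ahead of it and the grasp point (between the pads) lies 2 mm behind it; x points along the fingers, z is the direction in which the jaws open and shut, and the axes are right-handed (so a half turn about x gives the same grasp; the last joint's range is limited). The gripper opens to 93 mm and grips with 3 to 60 N. Pads are 15 mm wide; open, the fingers measure 128 mm over their backs; the gripper's body (75 mm by 188 mm) begins 65 mm behind the grasp point.
Start: joints at [-1.431, 0.13, 1.488, -0, 1.523, -0.085], TCP at [0.134, -0.585, 0.236] pointing down, gripper open.
Joint ranges: [-2.96, 2.96], [-0.89, 2.26], [0.02, 2.5], [-1.34, 4.48], [0, 2.73], [-2.66, 2.66]. Speed limits (rad/s): [2.39, 2.39, 2.79, 3.14, 3.14, 3.14].

## Interface

Orientations are given as a rotation vector (axis times angle).
In Python, from plant import telemetry, optics, workorder gives the robot as it stands.
- The arm moves only by the shell command python3 -m inch 'ROWS' [FORCE]. ROWS is JSON, a list that holds one entry, the list of rows, each a list of 7 numbers: the shift along the tool's x, y, z in m, then the turn, a rotation vector about the tool's x, y, z in rad, then the opening, from 0 (shut) to 1 (fully open). In form: [[[tx, ty, tz, ax, ay, az, grip], ...]]. A call has 1 to 20 rows; each row shifts and turns the pose as measured when the row begins, along the tool's axes as they then stand; what a row does not reach is not made up. A row lasts 1/10 s, in which the tool goes at most 50 mm and 8.59 degrees, less where a joint would pass 70% of its speed; a pose out of reach is approached as far as the arm can. A call is refused whole if a number of a shift passes 0.05 or a number of a turn 0.15, either way. A call with a gripper value outside its range is refused whole. The fingers move at their own pace and stop on an object; FORCE is the grip in N (left out, the last holds). Time passes only in rows, so rows that do not move let the fingers close. It gives the time, the measured TCP pose, the force and the opening at its end, in the units of the state.
- telemetry.read_state(): the state, without advancing time (a new reading comes with each control period).
- optics.read_camera(name): name is "scene" or "top"; returns a dict with "frame" (420x560x3 uint8, blue, green, red), "fx", "fy", "cx", "cy" (pixels), "rvec" (rotation vector, rad) and "tvec" (3), from world to camera coordinates, as OpenCV has them. Camera axes: x right, y down, z forward; pixel columns grow to the right and rows downward; lengths in m; the calibration is good to about 2 mm. A picture is of the moment at which its call begins. There is no depth.
- workorder.close_job(): hands the job in, once; it reports no verdict.
The state is a dict: "t": time; "q": joint angles; "dq": joint speeds; "joint_torque": joint torques, N m; "tool_pos": TCP position; "orientation": TCP orientation; "force": force on the tool from outside, world axes, zero at the start; "wrist_torque": the same for the moment, N m; "opening": finger opening in m.
Only numpy, scipy, OpenCV 4.12 (cv2) and the standard library are available. Lean on these libraries where they do the work, as an engineer would, in place of code of your own. Each camera call takes 0.05 s, during which the arm holds its last target. There are 200 camera calls.

## Working session

There is one attempt and no reset: what is moved stays moved. The work goes in short steps, Python scripts to look and compute and a shell command to move; the robot and the scene stay as the last step left them, time stands still between calls to the robot, and variables do not carry over. Pictures are saved under pics/ and viewed, on a budget of 14 in all, crops included, one or two more only if the job needs it, and the job is handed in when it is done.

```bash
ls; mkdir -p pics; cat > h.py <<'E'
import numpy as np, cv2
from plant import telemetry, optics
from scipy.spatial.transform import Rotation as R
def cam(n,save=None):
    c=optics.read_camera(n)
    c['R']=cv2.Rodrigues(np.array(c['rvec'],float))[0]; c['t']=np.array(c['tvec'],float).reshape(3)
    if save: cv2.imwrite('pics/'+save,c['frame'])
    return c
def ray(c,u,v,z):
    d=c['R'].T@np.array([(u-c['cx'])/c['fx'],(v-c['cy'])/c['fy'],1]); o=-c['R'].T@c['t']
    return o+d*(z-o[2])/d[2]
def proj(c,p):
    q=c['R']@np.array(p)+c['t']; return c['fx']*q[0]/q[2]+c['cx'],c['fy']*q[1]/q[2]+c['cy']
def tool():
    s=telemetry.read_state(); return np.array(s['tool_pos']),R.from_rotvec(s['orientation']),s
E
python3 - <<'E'
from h import *
a=cam('scene','s0.png');b=cam('top','t0.png')
for c in(a,b): print(c['fx'],c['cx'],c['cy'],-c['R'].T@c['t'],c['R'][2])
p,r,s=tool();print(s,r.as_matrix().round(3))
E
```

```text
pics
484.9376008981036 280.9751458510719 208.17520804569435 [-0.34716344  0.55543799  0.57418912] [ 0.76716369 -0.48349651 -0.4215341 ]
496.63638359893076 280.72141253086716 202.16758520646889 [0.35576911 0.00131189 1.23452609] [ 0.13628995  0.02179682 -0.99042917]
{'t': 0.1, 'q': array([-1.43142104e+00,  1.31098708e-01,  1.48915159e+00,  3.12630632e-06,
        1.52301178e+00, -8.53919510e-02]), 'dq': array([ 3.38885435e-04, -3.96462987e-05, -2.79361680e-03, -8.59864488e-04,
        4.15545452e-04, -2.24458553e-03]), 'joint_torque': array([-2.57375204e-04, -5.61343610e+01, -4.93100095e+01,  7.69166811e-02,
        2.90964375e-02, -5.04995853e-05]), 'tool_pos': array([ 0.13368792, -0.5844212 ,  0.23469484]), 'orientation': array([ 1.04318708,  1.30841346, -1.04126355]), 'force': array([-0.34353586, -0.25718266,  0.33851257]), 'wrist_torque': array([ 0.02071489, -0.01262262, -0.023555  ]), 'opening': 0.09294508887279547} [[-0.     0.975  0.223]
 [ 0.002  0.223 -0.975]
 [-1.     0.    -0.002]]
```

```bash
sleep 4; python3 -c "
import cv2
for n in 'st': cv2.imwrite('pics/%s0b.png'%n,cv2.resize(cv2.imread('pics/%s0.png'%n),(800,600),interpolation=cv2.INTER_CUBIC))"
```

```text
(no output)
```

View pics/s0b.png

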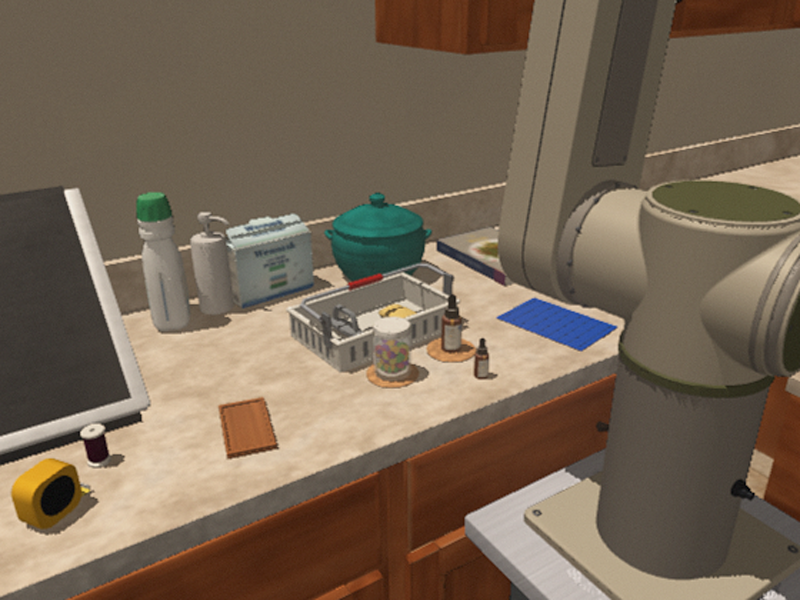

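View pics/t0b.png

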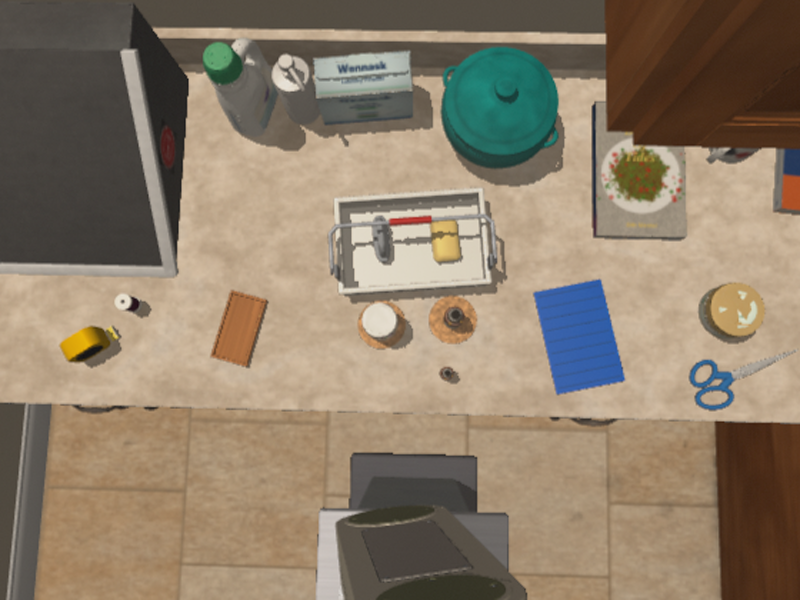

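The scene view shows the jar at (392,350) and a large dropper at (452,325), both on corks, and a smaller dropper at (482,358) on the bare counter. In the top view the jar lid is at (380,320), the large dropper at (453,316), the brush at (381,238), the soap at (445,240), the sleeve at (411,220), the dish at (239,328) and the mat at (579,336).

Two things could be dropper_mid: the bottle on the cork (453,316) and the small bottle off the cork (447,373). The one on the cork is taller and fits the description. I'll confirm it in a crop while measuring.

```bash
python3 - <<'E'
from h import *
c=cam('top'); f=c['frame']; hsv=cv2.cvtColor(f,cv2.COLOR_BGR2HSV)
def blobs(m,box,amin):
    mm=np.zeros_like(m); u0,v0,u1,v1=[int(x*.7) for x in box]; mm[v0:v1,u0:u1]=m[v0:v1,u0:u1]
    cs,_=cv2.findContours(mm,cv2.RETR_EXTERNAL,cv2.CHAIN_APPROX_NONE)
    return sorted([k for k in cs if cv2.contourArea(k)>amin],key=cv2.contourArea,reverse=True)
def show(n,k,z):
    P=np.array([ray(c,*p[0],z)[:2] for p in k],np.float32)
    (x,y),(w,h),a=cv2.minAreaRect(P); (cx,cy),r=cv2.minEnclosingCircle(P)
    print(n,'rect',np.round([x,y,w,h,a],4),'circ',np.round([cx,cy,r],4))
show('mat',blobs(cv2.inRange(hsv,(100,100,60),(130,255,255)),(520,270,640,400),200)[0],.003)
show('dish',blobs(cv2.inRange(hsv,(3,90,40),(18,255,255)),(200,280,280,375),200)[0],.009)
m=cv2.inRange(hsv,(4,85,60),(22,255,255))
for k in blobs(m,(350,290,485,355),100): show('cork',k,.003)
show('lid',blobs(cv2.inRange(hsv,(0,0,160),(180,45,255)),(358,300,402,342),50)[0],.088)
show('sleeve',blobs(cv2.inRange(hsv,(0,150,70),(4,255,255))|cv2.inRange(hsv,(172,150,70),(180,255,255)),(380,205,440,230),10)[0],.085)
show('soap',blobs(cv2.inRange(hsv,(18,90,80),(32,255,255)),(425,210,465,270),30)[0],.024)
for n,(u,v),z in [('brush',(381,238),.035),('bulb',(453,314),.105)]: print(n,ray(c,u*.7,v*.7,z).round(4))
a=cv2.imread('pics/s0.png')[195:275,250:355]; b=f[125:270,225:355]
a=cv2.resize(a,(420,600*0+320),interpolation=cv2.INTER_CUBIC); b=cv2.resize(b,(376,420),interpolation=cv2.INTER_CUBIC)
o=np.zeros((420,800,3),np.uint8); o[:320,:420]=a; o[:,422:798]=b; cv2.imwrite('pics/crop.png',o)
E
```

```text
mat rect [ 0.4504 -0.2804  0.1777  0.1191 12.6946] circ [ 0.4501 -0.2796  0.1051]
dish rect [4.50500e-01 3.09400e-01 6.76000e-02 1.21500e-01 7.61523e+01] circ [0.45   0.3103 0.0679]
cork rect [ 0.4745 -0.0612  0.0824  0.0813 46.0858] circ [ 0.4742 -0.0615  0.0423]
cork rect [0.4635 0.0623 0.0823 0.0822 1.3804] circ [0.4635 0.0622 0.0427]
lid rect [ 0.4623  0.0611  0.0528  0.0541 46.581 ] circ [0.4624 0.0616 0.0278]
sleeve rect [0.6295 0.0146 0.0095 0.0668 5.0913] circ [0.6294 0.0146 0.0336]
soap rect [ 0.6095 -0.0456  0.0715  0.0467  8.0971] circ [ 0.6098 -0.0462  0.0391]
brush [0.6085 0.0645 0.035 ]
bulb [ 0.4725 -0.0579  0.105 ]
```

View pics/crop.png

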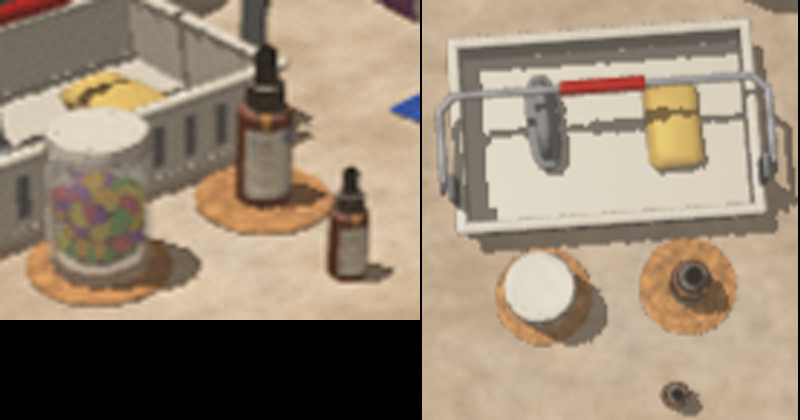

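The crop confirms it: the large dropper stands on the right cork and the small one stands off it. The brush is in the left half and the soap in the right. Basket yaw is about 5°, with its origin near (0.6035, 0.012). I'll move above the jar.

```bash
cat > d.py <<'E'
import sys; from h import *
x,y,z,yaw=map(float,sys.argv[1:5])   # yaw (deg) of tool y in world, tool down
p,r,s=tool(); a=np.radians(yaw)
T=R.from_matrix(np.array([[0,np.cos(a),np.sin(a)],[0,np.sin(a),-np.cos(a)],[-1,0,0]]))
print('t %.1f d'%s['t'],(r.inv().apply(np.array([x,y,z])-p)*1000).round(1),'turn',(r.inv()*T).as_rotvec().round(3),
 'pos',p.round(4),'F',np.round(s['force'],1),'open',round(s['opening'],4))
E
python3 -m inch '[[[0,0,0,0.138,0,0,1],[0,0.024,-0.0385,0,0,0,1],[0,0.024,-0.0385,0,0,0,1],[0,0.024,-0.0385,0,0,0,1],[0,0.024,-0.0385,0,0,0,1],[0,0.024,-0.0385,0,0,0,1],[0,0.024,-0.0385,0,0,0,1],[0,0.024,-0.0385,0,0,0,1],[0,0.024,-0.0385,0,0,0,1],[0,0.024,-0.0385,0,0,0,1],[0,0.024,-0.0385,0,0,0,1],[0,0.024,-0.0385,0,0,0,1],[0,0.024,-0.0385,0,0,0,1],[0,0.024,-0.0385,0,0,0,1],[0,0.024,-0.0385,0,0,0,1],[0,0.024,-0.0385,0,0,0,1],[0,0.024,-0.0385,0,0,0,1],[0,0,0,0,0,0,1]]]'; python3 d.py .4635 .0622 .16 5
```

```text
t: 1.95
tool_pos: [0.4751, 0.088, 0.232]
orientation: [1.16, 1.25, -1.148]
force: [-0.4, -0.4, 0.2]
opening: 0.0927
t 1.9 d [ 71.7 -13.6  25.5] turn [-0.011 -0.009 -0.001] pos [0.4751 0.088  0.232 ] F [-0.4 -0.4  0.2] open 0.0927
```

```bash
python3 -m inch '[[[0.02,-0.0068,0.0125,-0.011,-0.009,0,1],[0.02,-0.0068,0.0125,0,0,0,1],[0.02,0,0,0,0,0,1],[0,0,0,0,0,0,1]]]'; python3 d.py .4635 .0622 .062 5
python3 - <<'E'
from h import *
c=cam('top'); s=cam('scene')
o=np.hstack([cv2.resize(c['frame'][150:290,200:360],(400,350)),cv2.resize(s['frame'][130:290,180:363],(400,350))]); cv2.imwrite('pics/j1.png',o)
E
```

```text
t: 2.35
tool_pos: [0.4629, 0.0627, 0.1695]
orientation: [1.14, 1.251, -1.141]
force: [-0.4, 0.3, 0.0]
opening: 0.0929
t 2.4 d [107.5   0.6   0.5] turn [0.006 0.001 0.   ] pos [0.4629 0.0627 0.1695] F [-0.4  0.3  0. ] open 0.0929
```

View pics/j1.png

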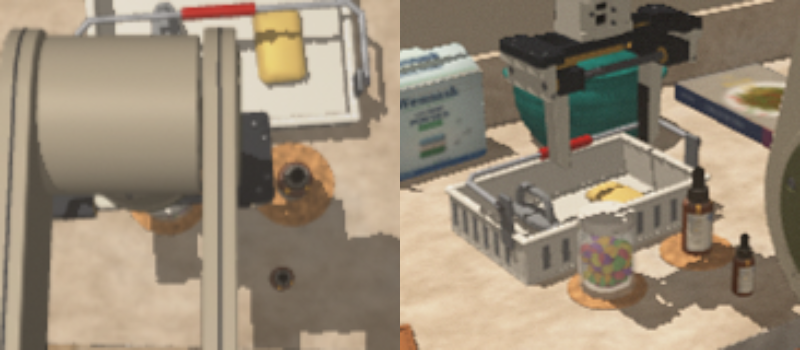

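Picture 4 shows the gripper centred over the jar in the scene view (fingers at (560,120) and (655,80)), with the fingers clear of the bottle. I'll descend and grip.

```bash
python3 -m inch '[[[0.04,0.0004,0.0004,0.006,0,0,1],[0.04,0,0,0,0,0,1],[0.025,0,0,0,0,0,1],[0.007,0,0,0,0,0,1],[0,0,0,0,0,0,1]]]'; python3 d.py .4635 .0622 .052 5;
```

```text
t: 2.95
tool_pos: [0.4734, 0.062, 0.0672]
orientation: [1.154, 1.233, -1.132]
force: [-0.2, -0.4, 0.1]
opening: 0.0933
t 3.0 d [ 15.  -10.1  -1.1] turn [-0.002  0.002 -0.02 ] pos [0.4734 0.062  0.0672] F [-0.2 -0.4  0.1] open 0.0933
```

```bash
python3 -m inch '[[[0.007,-0.005,0,0,0,-0.02,1],[0.007,-0.005,0,0,0,0,1],[0,0,0,0,0,0,1],[0,0,0,0,0,0,1]]]'; python3 d.py .4635 .0622 .052 5;
```

```text
t: 3.35
tool_pos: [0.4667, 0.0612, 0.0575]
orientation: [1.147, 1.243, -1.143]
force: [0.1, -0.5, 0.3]
opening: 0.0929
t 3.4 d [ 5.5 -3.1 -1.3] turn [-0.001  0.003 -0.006] pos [0.4667 0.0612 0.0575] F [ 0.1 -0.5  0.3] open 0.0929
```

```bash
python3 -m inch '[[[0.004,-0.004,-0.0015,0,0.003,-0.008,1],[0,0,0,0,0,0,1],[0,0,0,0,0,0,0.5],[0,0,0,0,0,0,0.5],[0,0,0,0,0,0,0.5],[0,0,0,0,0,0,0.5],[0,0,0,0,0,0,0.5],[0,0,0,0,0,0,0.5]]]' 20; python3 d.py .4635 .0622 .052 5;
```

```text
t: 4.15
tool_pos: [0.4632, 0.0625, 0.0545]
orientation: [1.146, 1.25, -1.146]
force: [-0.8, 0.5, 0.1]
opening: 0.0588
t 4.2 d [2.5 0.2 0.3] turn [-0.001 -0.001  0.001] pos [0.4632 0.0625 0.0545] F [-0.8  0.5  0.1] open 0.0588
```

```bash
python3 -m inch '[[[-0.02,0,0,0,0,0,0.5],[-0.035,0,0,0,0,0,0.5],[-0.035,0,0,0,0,0,0.5],[-0.035,0,0,0,0,0,0.5],[-0.01,0,0,0,0,0,0.5],[0,0,0.03,0,0,0,0.5],[0,0,0.037,0,0,0,0.5],[0,0,0.037,0,0,0,0.5],[0,0,0.037,0,0,0,0.5],[0,0,0.037,0,0,0,0.5],[0,0,0.037,0,0,0,0.5],[0,0,0.037,0,0,0,0.5],[0,0,0.037,0,0,0,0.5],[0,0,0.025,0,0,0,0.5],[0,0,0,0,0,0,0.5]]]'; python3 d.py .4943 -.2705 .057 5;
```

```text
t: 5.65
tool_pos: [0.4829, -0.2596, 0.1733]
orientation: [1.138, 1.273, -1.155]
force: [0.3, 0.1, -1.7]
opening: 0.0588
t 5.7 d [115.9  12.9  12.9] turn [ 0.003 -0.009  0.022] pos [ 0.4829 -0.2596  0.1733] F [ 0.3  0.1 -1.7] open 0.0588
```

```bash
python3 -m inch '[[[0.03,0.006,0.006,0.003,-0.009,0.02,0.5],[0.03,0.005,0.006,0,0,0,0.5],[0.025,0,0,0,0,0,0.5],[0.01,0,0,0,0,0,0.5],[0,0,0,0,0,0,0.5]]]'; python3 d.py .4943 -.2705 .055 5;
```

```text
t: 6.15
tool_pos: [0.4916, -0.2676, 0.069]
orientation: [1.147, 1.257, -1.149]
force: [0.2, -0.4, -2.4]
opening: 0.0591
t 6.2 d [13.9  2.5  3.2] turn [-0.002 -0.006  0.006] pos [ 0.4916 -0.2676  0.069 ] F [ 0.2 -0.4 -2.4] open 0.0591
```

```bash
python3 -m inch '[[[0.008,0.002,0.003,0,-0.005,0.006,0.5],[0.004,0,0,0,0,0,0.5],[0,0,0,0,0,0,0.5],[0.002,0,0,0,0,0,0.5],[0,0,0,0,0,0,0.5],[0,0,0,0,0,0,0.5]]]'; python3 d.py .4943 -.2705 .055 5;
```

```text
t: 6.75
tool_pos: [0.4966, -0.2711, 0.0581]
orientation: [1.145, 1.243, -1.143]
force: [-0.2, -1.5, -2.1]
opening: 0.0588
t 6.8 d [ 3.1 -2.2 -0.8] turn [-0.001  0.004 -0.005] pos [ 0.4966 -0.2711  0.0581] F [-0.2 -1.5 -2.1] open 0.0588
```

```bash
python3 -m inch '[[[0.0025,0,0,0,0.003,-0.005,0.5],[0.002,0,0,0,0,0,0.5],[0,0,0,0,0,0,0.5]]]'; python3 d.py .4943 -.2705 .0545 5; python3 -m inch '[[[0.002,0,0,0,0,0,0.5],[0,0,0,0,0,0,0.5]]]'; python3 d.py .4943 -.2705 .0545 5;
```

```text
t: 7.05
tool_pos: [0.4974, -0.2716, 0.0546]
orientation: [1.145, 1.247, -1.145]
force: [-0.3, 0.4, -1.0]
opening: 0.059
t 7.0 d [ 0.1 -3.  -1.3] turn [-0.001  0.001 -0.001] pos [ 0.4974 -0.2716  0.0546] F [-0.3  0.4 -1. ] open 0.059
t: 7.25
tool_pos: [0.4978, -0.2719, 0.0549]
orientation: [1.145, 1.246, -1.145]
force: [-0.3, 0.3, -3.6]
opening: 0.0589
t 7.2 d [ 0.4 -3.4 -1.7] turn [-0.001  0.002 -0.001] pos [ 0.4978 -0.2719  0.0549] F [-0.3  0.3 -3.6] open 0.0589
```

```bash
python3 -m inch '[[[0,0,0,0,0,0,0.8],[0,0,0,0,0,0,1],[0,0,0,0,0,0,1],[0,0,0,0,0,0,1],[-0.02,0,0,0,0,0,1],[-0.04,0,0,0,0,0,1],[-0.04,0,0,0,0,0,1],[-0.02,0,0,0,0,0,1],[0,0,-0.03,0,0,0,1],[0,0,-0.035,0,0,0,1],[0,0,-0.035,0,0,0,1],[0,0,-0.035,0,0,0,1],[0,0,-0.035,0,0,0,1],[0,0,-0.025,0,0,0,1],[0,0,0,0,0,0,1]]]'; python3 d.py .4742 -.0615 .045 5;
```

```text
t: 8.75
tool_pos: [0.4804, -0.072, 0.1794]
orientation: [1.149, 1.242, -1.146]
force: [0.5, 0.4, -0.3]
opening: 0.093
t 8.8 d [134.4  -5.9 -11.3] turn [-0.005  0.002 -0.004] pos [ 0.4804 -0.072   0.1794] F [ 0.5  0.4 -0.3] open 0.093
```

```bash
python3 -m inch '[[[0.01,-0.005,-0.008,-0.005,0.002,-0.004,1],[0.02,0,-0.003,0,0,0,1],[0.02,0,0,0,0,0,1],[0,0,0,0,0,0,1],[0,0,0,0,0,0,1]]]'; python3 d.py .4742 -.0615 .045 5;
```

```text
t: 9.25
tool_pos: [0.4735, -0.0625, 0.1265]
orientation: [1.143, 1.249, -1.145]
force: [-0.4, -0.3, 0.6]
opening: 0.0931
t 9.2 d [81.5  0.8 -1. ] turn [0.    0.001 0.   ] pos [ 0.4735 -0.0625  0.1265] F [-0.4 -0.3  0.6] open 0.0931
```

```bash
python3 -m inch '[[[0.02,0,0,0,0,0,1],[0.02,-0.001,0,0,0,0,1],[0.02,-0.001,0,0,0,0,1],[0.012,-0.001,0,0,0,0,1],[0,0,0,0,0,0,1],[0,0,0,0,0,0,1]]]'; python3 d.py .4742 -.0615 .045 5;
```

```text
t: 9.85
tool_pos: [0.474, -0.0662, 0.0577]
orientation: [1.147, 1.241, -1.144]
force: [0.1, 0.1, 0.2]
opening: 0.0932
t 9.8 d [12.7  0.5 -4.8] turn [-0.003  0.004 -0.006] pos [ 0.474  -0.0662  0.0577] F [0.1 0.1 0.2] open 0.0932
```

```bash
python3 -m inch '[[[0.009,0,-0.005,-0.003,0.004,-0.006,1],[0.003,0,0,0,0,0,1],[0,0,0,0,0,0,1],[0,0,0,0,0,0,1]]]'; python3 d.py .4742 -.0615 .045 5;
```

```text
t: 10.25
tool_pos: [0.4759, -0.0613, 0.0476]
orientation: [1.146, 1.246, -1.142]
force: [-0.9, 0.1, 0.6]
opening: 0.093
t 10.2 d [ 2.6 -1.7  0. ] turn [ 0.     0.001 -0.004] pos [ 0.4759 -0.0613  0.0476] F [-0.9  0.1  0.6] open 0.093
```

```bash
python3 -m inch '[[[0.002,-0.0022,0,0,0,-0.004,1],[0,0,0,0,0,0,0.6],[0,0,0,0,0,0,0.2],[0,0,0,0,0,0,0.2],[0,0,0,0,0,0,0.2],[0,0,0,0,0,0,0.2],[0,0,0,0,0,0,0.2],[0,0,0,0,0,0,0.2],[0,0,0,0,0,0,0.2]]]' 15; python3 d.py .4742 -.0615 .045 5;
```

```text
t: 11.15
tool_pos: [0.4741, -0.0617, 0.0463]
orientation: [1.144, 1.248, -1.144]
force: [-0.1, -0.2, -0.8]
opening: 0.0337
t 11.2 d [ 1.3  0.1 -0.2] turn [ 0.     0.001 -0.001] pos [ 0.4741 -0.0617  0.0463] F [-0.1 -0.2 -0.8] open 0.0337
```

```bash
python3 -m inch '[[[-0.02,0,0,0,0,0,0.2],[-0.035,0,0,0,0,0,0.2],[-0.035,0,0,0,0,0,0.2],[-0.03,0,0,0,0,0,0.2],[0,-0.0125,0.031,0,0,0,0.2],[0,-0.0125,0.031,0,0,0,0.2],[0,-0.0125,0.031,0,0,0,0.2],[0,-0.0125,0.031,0,0,0,0.2],[0,-0.0125,0.031,0,0,0,0.2],[0,-0.0125,0.031,0,0,0,0.2],[0,-0.0125,0.031,0,0,0,0.2],[0,0,0,0,0,0,0.2],[0,0,0,0,0,0,0.2]]]'; python3 d.py .4065 -.2903 .048 5;
```

```text
t: 12.45
tool_pos: [0.4019, -0.2928, 0.1705]
orientation: [1.141, 1.251, -1.143]
force: [-0.3, 0.1, -0.3]
opening: 0.0317
t 12.4 d [122.5   4.9  -2.2] turn [0.003 0.001 0.001] pos [ 0.4019 -0.2928  0.1705] F [-0.3  0.1 -0.3] open 0.0317
```

```bash
python3 -m inch '[[[0.02,0.004,-0.002,0,0,0,0.2],[0.025,0,0,0,0,0,0.2],[0.025,0,0,0,0,0,0.2],[0.02,0,0,0,0,0,0.2],[0.01,0,0,0,0,0,0.2],[0,0,0,0,0,0,0.2],[0,0,0,0,0,0,0.2]]]'; python3 d.py .4065 -.2903 .048 5;
python3 - <<'E'
from h import *
s=cam('scene'); p,_,_=tool(); u,v=map(int,proj(s,p)); print(u,v)
cv2.imwrite('pics/b1.png',cv2.resize(s['frame'][130:290,320:560],(720,480)))
E
```

```text
t: 13.15
tool_pos: [0.4089, -0.2853, 0.0686]
orientation: [1.138, 1.251, -1.138]
force: [-0.2, 0.3, -0.5]
opening: 0.0317
t 13.2 d [20.6 -2.9  4.7] turn [ 0.009  0.001 -0.001] pos [ 0.4089 -0.2853  0.0686] F [-0.2  0.3 -0.5] open 0.0317
405 206
```

View pics/b1.png

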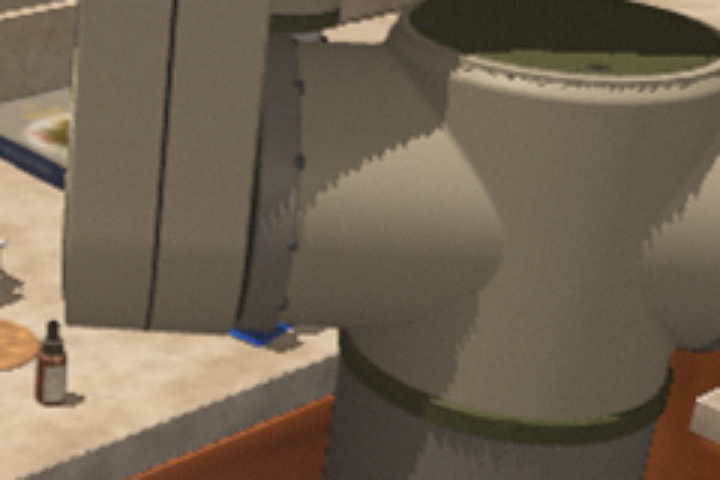

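The arm hides the grasp in this picture, but the cork at (15,345) is empty and the opening of 32 mm says the bottle is held. I'll set it down.

```bash
python3 -m inch '[[[0.01,-0.002,0.004,0.008,0,0,0.2],[0.006,0,0,0,0,0,0.2],[0.002,0,0,0,0,0,0.2],[0,0,0,0,0,0,0.2],[0.001,0,0,0,0,0,0.2],[0,0,0,0,0,0,0.2]]]'; python3 d.py .4065 -.2903 .047 5;
```

```text
t: 13.8
tool_pos: [0.409, -0.2917, 0.0513]
orientation: [1.144, 1.241, -1.144]
force: [-0.9, 0.4, -1.3]
opening: 0.0322
t 13.8 d [ 4.3 -2.4 -1.7] turn [-0.001  0.005 -0.005] pos [ 0.409  -0.2917  0.0513] F [-0.9  0.4 -1.3] open 0.0322
```

```bash
python3 -m inch '[[[0.003,0,0,0,0.004,-0.005,0.2],[0.0015,0,0,0,0,0,0.2],[0,0,0,0,0,0,0.2],[0,0,0,0,0,0,0.2]]]'; python3 d.py .4065 -.2903 .0465 5;
```

```text
t: 14.2
tool_pos: [0.4093, -0.292, 0.0468]
orientation: [1.144, 1.248, -1.146]
force: [0.0, 0.6, 0.8]
opening: 0.0322
t 14.2 d [ 0.3 -2.7 -1.9] turn [-0.     0.001 -0.   ] pos [ 0.4093 -0.292   0.0468] F [0.  0.6 0.8] open 0.0322
```

```bash
python3 -m inch '[[[0,0,0,0,0,0,0.6],[0,0,0,0,0,0,1],[0,0,0,0,0,0,1],[0,0,0,0,0,0,1],[0,0,0,0,0,0,1],[-0.02,0,0,0,0,0,1],[-0.04,0,0,0,0,0,1],[-0.04,0,0,0,0,0,1],[-0.03,0,0,0,0,0,1],[0,0.026,-0.03,0,0,0,1],[0,0.026,-0.03,0,0,0,1],[0,0.026,-0.03,0,0,0,1],[0,0.026,-0.03,0,0,0,1],[0,0.026,-0.03,0,0,0,1],[0,0.026,-0.03,0,0,0,1],[0,0.026,-0.03,0,0,0,1],[0,0.026,-0.03,0,0,0,1],[0,0.02,-0.025,0,0,0,1],[0,0,0,0,0,0,1]]]'; python3 d.py .628 .0143 .12 5; python3 - <<'E'
from h import *
print(tool()[2]['q'].round(3))
s=cam('scene');t=cam('top')
o=np.zeros((400,800,3),np.uint8); o[:]=np.hstack([cv2.resize(t['frame'][180:300,350:470],(400,400)),cv2.resize(s['frame'][150:300,300:450],(400,400))]); cv2.imwrite('pics/m1.png',o)
E
```

```text
t: 16.1
tool_pos: [0.6218, 0.0019, 0.1838]
orientation: [1.149, 1.241, -1.147]
force: [-0.1, -0.2, -0.9]
opening: 0.0928
t 16.1 d [ 63.8   6.9 -12. ] turn [-0.006  0.003 -0.005] pos [0.6218 0.0019 0.1838] F [-0.1 -0.2 -0.9] open 0.0928
[-0.078  0.212  1.492 -0.002  1.432  1.412]
```

View pics/m1.png

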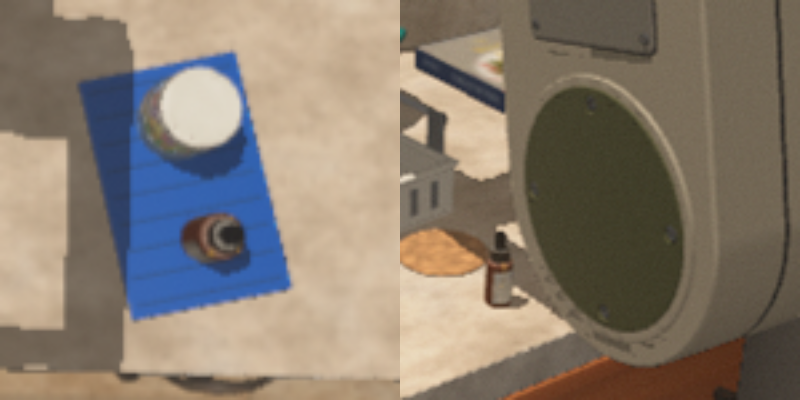

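Picture 6 shows the jar (200,110) and the bottle (215,235) upright and well inside the mat. Next I'll turn the jaws 90° for the bail.

```bash
python3 -m inch '[[[0,0,0,-0.142,0,0,1],[0,0,0,-0.142,0,0,1],[0,0,0,-0.142,0,0,1],[0,0,0,-0.142,0,0,1],[0,0,0,-0.142,0,0,1],[0,0,0,-0.142,0,0,1],[0,0,0,-0.142,0,0,1],[0,0,0,-0.142,0,0,1],[0,0,0,-0.142,0,0,1],[0,0,0,-0.142,0,0,1],[0,0,0,-0.07,0,0,1],[0,0,0,0,0,0,0.5],[0,0,0,0,0,0,0.5],[0,0,0,0,0,0,0.5]]]' 15; python3 d.py .629 .0145 .12 95
```

```text
t: 17.6
tool_pos: [0.6113, -0.0212, 0.1838]
orientation: [-0.035, 1.572, 0.021]
force: [0.5, 0.8, 0.6]
opening: 0.0737
t 17.6 d [63.5 35.6 19.1] turn [-0.051 -0.002  0.009] pos [ 0.6113 -0.0212  0.1838] F [0.5 0.8 0.6] open 0.0737
```

```bash
python3 -m inch '[[[0.01,0.018,0.0095,-0.05,0,0.009,0.5],[0.02,0.016,0.009,0,0,0,0.5],[0.01,0,0,0,0,0,0.5],[0,0,0,0,0,0,0.5],[0,0,0,0,0,0,0.5]]]'; python3 d.py .629 .0145 .09 95
```

```text
t: 18.1
tool_pos: [0.6287, 0.0157, 0.1416]
orientation: [-0.068, 1.571, 0.07]
force: [-0.7, -0.2, -0.9]
opening: 0.0467
t 18.1 d [51.6 -1.3  0.3] turn [ 0.    -0.001 -0.001] pos [0.6287 0.0157 0.1416] F [-0.7 -0.2 -0.9] open 0.0467
```

```bash
python3 -m inch '[[[0.015,0,0,0,0,0,0.5],[0.015,0,-0.001,0,0,0,0.5],[0.012,0,-0.001,0,0,0,0.5],[0,0,0,0,0,0,0.5],[0.004,0,0,0,0,0,0.5],[0,0,0,0,0,0,0.5],[0,0,0,0,0,0,0.5]]]'; python3 d.py .629 .0145 .09 95
python3 - <<'E'
from h import *
s=cam('scene'); p,_,_=tool(); u,v=map(int,proj(s,p)); print(u,v,proj(s,(.629,.0145,.085)))
cv2.imwrite('pics/g1.png',cv2.resize(s['frame'][v-70:v+60,u-90:u+90],(720,520)))
E
```

```text
t: 18.8
tool_pos: [0.6264, 0.0141, 0.0925]
orientation: [-0.067, 1.57, 0.068]
force: [-0.6, 0.1, -0.5]
opening: 0.0463
t 18.8 d [2.5 0.2 2.6] turn [-0.001 -0.    -0.001] pos [0.6264 0.0141 0.0925] F [-0.6  0.1 -0.5] open 0.0463
256 195 (np.float64(255.81956276430867), np.float64(198.03959990284443))
```

View pics/g1.png

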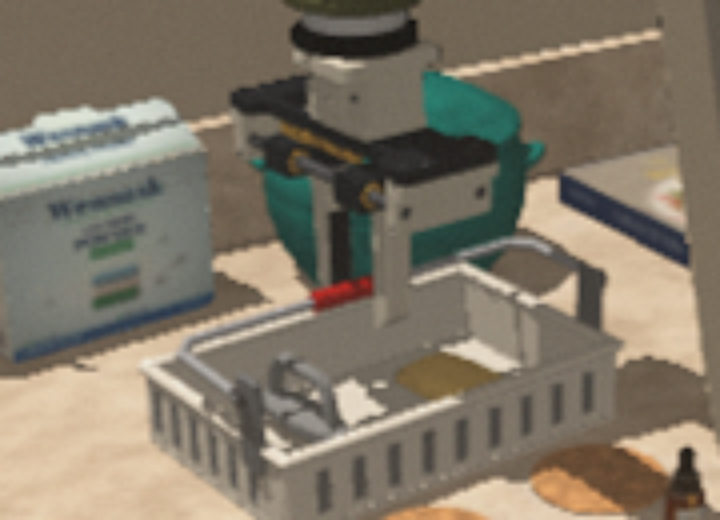

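Picture 7 shows the sleeve (340,293) running between the two fingers. I'll close lightly.

```bash
python3 -m inch '[[[0,0,0.002,0,0,0,0.3],[0,0,0,0,0,0,0.05],[0,0,0,0,0,0,0.05],[0,0,0,0,0,0,0.05],[0,0,0,0,0,0,0.05],[0,0,0,0,0,0,0.05],[0,0,0,0,0,0,0.05]]]' 6; python3 d.py .629 .0145 .09 95
```

```text
t: 19.55
tool_pos: [0.6303, 0.0144, 0.0945]
orientation: [-0.067, 1.566, 0.068]
force: [-0.7, -0.2, -0.1]
opening: 0.0127
t 19.6 d [ 4.5  0.2 -1.4] turn [-0.001  0.004 -0.   ] pos [0.6303 0.0144 0.0945] F [-0.7 -0.2 -0.1] open 0.0127
```

```bash
cat > b.py <<'E'
import sys; from h import *
# bail state from TCP (grip offset off above sleeve) and shifts to reach angles
off=float(sys.argv[1]); bx=np.array([.9962,.0868,0]); H=np.array([.6301,.0145,.085])-.075*bx
p,r,s=tool(); d=p-np.array([0,0,off])-H; X,Z=d@bx,d[2]; q=np.arctan2(Z,X)%(2*np.pi)
if q>5:q-=2*np.pi
print('t %.1f q %.3f r %.4f F'%(s['t'],q,np.hypot(X,Z)),np.round(s['force'],1),'open %.4f'%s['opening'],r.as_rotvec().round(3))
prev=(X,Z)
for a in map(float,sys.argv[2:]):
    t=(.075*np.cos(a),.075*np.sin(a)); print(a,r.inv().apply(bx*(t[0]-prev[0])+[0,0,t[1]-prev[1]]).round(4)); prev=t
E
python3 -m inch '[[[-0.015,0,-0.0015,0,0,0,0.05],[-0.0143,0,-0.0044,0,0,0,0.05],[-0.0132,0,-0.0072,0,0,0,0.05]]]'; python3 b.py .0095 .8 1.0 1.2 1.4
```

```text
t: 19.85
tool_pos: [0.6167, 0.0132, 0.1366]
orientation: [-0.067, 1.567, 0.068]
force: [0.4, -0.8, -2.2]
opening: 0.0127
t 19.9 q 0.599 r 0.0745 F [ 0.4 -0.8 -2.2] open 0.0127 [-0.067  1.567  0.068]
0.8 [-0.0118  0.     -0.0093]
1.0 [-0.0093 -0.     -0.0117]
1.2 [-0.0068 -0.     -0.0133]
1.4 [-0.004  -0.     -0.0144]
```

Tracking is very good.

```bash
python3 -m inch '[[[-0.0118,0,-0.0093,0,0,0,0.05],[-0.0093,0,-0.0117,0,0,0,0.05],[-0.0068,0,-0.0133,0,0,0,0.05],[-0.004,0,-0.0144,0,0,0,0.05]]]'; python3 b.py .0095 1.6 1.8 2.0 2.2 2.4
```

```text
t: 20.25
tool_pos: [0.5666, 0.0086, 0.1726]
orientation: [-0.068, 1.565, 0.068]
force: [1.5, -0.9, -4.9]
opening: 0.0125
t 20.2 q 1.428 r 0.0789 F [ 1.5 -0.9 -4.9] open 0.0125 [-0.068  1.565  0.068]
1.6 [ 0.0031 -0.     -0.0134]
1.8 [ 0.0019 -0.     -0.0149]
2.0 [ 0.0048 -0.     -0.0142]
2.2 [ 0.0075 -0.     -0.013 ]
2.4 [ 0.0099 -0.     -0.0112]
```

```bash
python3 -m inch '[[[0.002,0,-0.0134,0,0,0,0.05],[0.002,0,-0.0149,0,0,0,0.05],[0.0048,0,-0.0142,0,0,0,0.05],[0.0075,0,-0.013,0,0,0,0.05]]]'; python3 b.py .0095 2.4 2.6 2.8 3.0 3.2
```

```text
t: 20.65
tool_pos: [0.5116, 0.0036, 0.1616]
orientation: [-0.068, 1.554, 0.067]
force: [3.4, 0.0, -3.8]
opening: 0.0126
t 20.6 q 2.152 r 0.0802 F [ 3.4  0.  -3.8] open 0.0126 [-0.068  1.554  0.067]
2.4 [ 0.0162  0.     -0.0115]
2.6 [ 0.0119  0.     -0.0091]
2.8 [ 0.0134  0.     -0.0066]
3.0 [ 0.0145  0.     -0.0038]
3.2 [ 0.015   0.     -0.0009]
```

```bash
python3 -m inch '[[[0.014,0,-0.0105,0,0,0,0.05],[0.0119,0,-0.0088,0,0,0,0.05],[0.0134,0,-0.0062,0,0,0,0.05],[0.0145,0,-0.0035,0,0,0,0.05],[0,0,0,0,0,0,0.05]]]'; python3 b.py .0095 3.1 3.2 3.3 3.4 3.5
```

```text
t: 21.15
tool_pos: [0.4817, 0.0007, 0.1096]
orientation: [-0.069, 1.549, 0.066]
force: [4.0, 0.5, -3.2]
opening: 0.0129
t 21.1 q 2.941 r 0.0756 F [ 4.   0.5 -3.2] open 0.0129 [-0.069  1.549  0.066]
3.1 [ 0.0119  0.     -0.0011]
3.2 [ 0.0075  0.     -0.0001]
3.3 [0.0075 0.     0.0007]
3.4 [0.0074 0.     0.0014]
3.5 [0.0072 0.     0.0021]
```

```bash
python3 -m inch '[[[0.0119,0,-0.001,0,0,0,0.05],[0.0075,0,0,0,0,0,0.05],[0.0075,0,0.0007,0,0,0,0.05],[0.0074,0,0.0014,0,0,0,0.05],[0,0,0,0,0,0,0.05]]]'; python3 b.py .0095 3.5 3.55
```

```text
t: 21.65
tool_pos: [0.4845, 0.001, 0.0739]
orientation: [-0.069, 1.547, 0.067]
force: [2.5, -0.6, -0.9]
opening: 0.0127
t 21.6 q 3.423 r 0.0741 F [ 2.5 -0.6 -0.9] open 0.0127 [-0.069  1.547  0.067]
3.5 [0.0058 0.     0.0008]
3.55 [0.0035 0.     0.0013]
```

```bash
python3 -m inch '[[[0.006,0,0.0015,0,0,0,0.05],[0.003,0,0.001,0,0,0,0.05],[0,0,0,0,0,0,0.05]]]'; python3 b.py .0095 3.5 3.55
python3 - <<'E'
from h import *
s=cam('scene'); t=cam('top')
cv2.imwrite('pics/g2.png',np.hstack([cv2.resize(s['frame'][150:280,180:340],(492,400)),cv2.resize(t['frame'][130:250,210:302],(307,400))]))
E
```

```text
t: 21.95
tool_pos: [0.4857, 0.0009, 0.0643]
orientation: [-0.069, 1.552, 0.067]
force: [0.8, 1.0, 1.6]
opening: 0.0128
t 21.9 q 3.548 r 0.0762 F [0.8 1.  1.6] open 0.0128 [-0.069  1.552  0.067]
3.5 [-0.0038 -0.     -0.0002]
3.55 [0.0035 0.     0.0013]
```

View pics/g2.png

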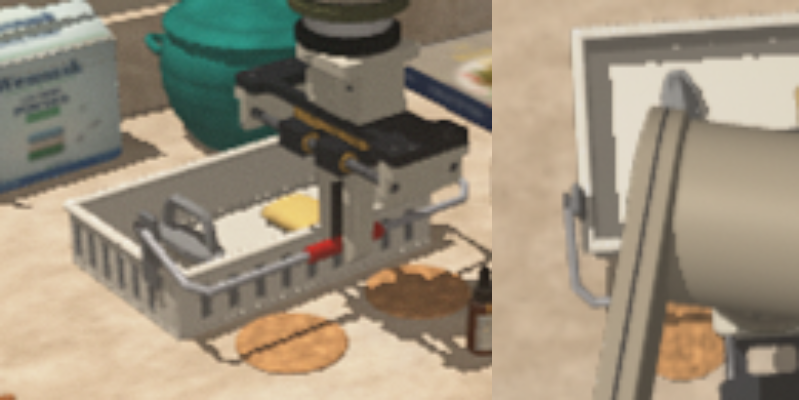

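Picture 8 shows the bail hanging in front with the sleeve at (340,245), touching its stop. I'll release and rise, and get the brush pose from the first, unobstructed picture.

```bash
python3 -m inch '[[[0,0,0,0,0,0,0.3],[0,0,0,0,0,0,0.3],[0,0,0,0,0,0,0.3],[-0.015,0,0,0,0,0.02,0.3],[-0.03,0,0,0,0,0,0.3],[-0.03,0,0,0,0,0,0.7],[-0.03,0,0,0,0,0,0.7],[0,0,0,0.142,0,0,0.7],[0,0,0,0.142,0,0,0.7],[0,0,0,0.142,0,0,0.7],[0,0,0,0.142,0,0,0.7],[0,0,0,0.142,0,0,0.7],[0,0,0,0.142,0,0,0.7],[0,0,0,0.142,0,0,0.7],[0,0,0,0.142,0,0,0.7],[0,0,0,0.142,0,0,0.7],[0,0,0,0.142,0,0,0.7],[0,0,0,0.1,0,0,0.7],[0,0,0,0,0,0,0.7]]]'; python3 d.py .6085 .0645 .12 5
python3 - <<'E'
from h import *
c=cam('top'); f=cv2.imread('pics/t0.png'); hsv=cv2.cvtColor(f,cv2.COLOR_BGR2HSV)
m=np.zeros(f.shape[:2],np.uint8); b=(slice(150,186),slice(255,280)); m[b]=cv2.inRange(f,(0,0,0),(165,165,165))[b]
k=max(cv2.findContours(m,cv2.RETR_EXTERNAL,cv2.CHAIN_APPROX_NONE)[0],key=cv2.contourArea)
print(cv2.boundingRect(k))
for z in(.01,.03):
    P=np.array([ray(c,*p[0],z)[:2] for p in k],np.float32); print(z,cv2.minAreaRect(P),P.min(0),P.max(0))
cv2.imwrite('pics/br.png',np.hstack([cv2.resize(f[140:200,240:300],(400,400),interpolation=0),cv2.resize(cv2.cvtColor(m,8)[140:200,240:300],(400,400),interpolation=0)]))
E
```

```text
t: 23.95
tool_pos: [0.4822, -0.0011, 0.1723]
orientation: [1.174, 1.247, -1.134]
force: [0.5, 0.6, -0.1]
opening: 0.0652
t 23.9 d [ 55.3 130.1 -55. ] turn [-0.012 -0.018 -0.015] pos [ 0.4822 -0.0011  0.1723] F [ 0.5  0.6 -0.1] open 0.0652
(255, 151, 25, 34)
0.01 ((0.6116670370101929, 0.06509430706501007), (0.08469561487436295, 0.060597896575927734), 1.466282844543457) [0.56945026 0.03469881] [0.65396225 0.09613913]
0.03 ((0.6074874401092529, 0.06405255943536758), (0.08331229537725449, 0.059608153998851776), 1.4662851095199585) [0.5659602  0.03415351] [0.6490919  0.09459033]
```

View pics/br.png

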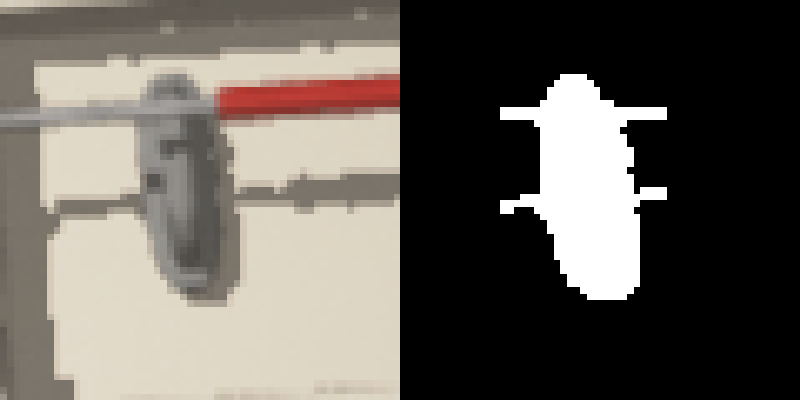

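Picture 9 shows the brush running from (170,73) to (195,290) in the crop, tilted a few degrees, with its shadow on the right. I'll move above it.

```bash
python3 - <<'E'
from h import *
c=cam('top')
f=lambda u,v,z:ray(c,240+u/6.667,140+v/6.667,z)
a=f(168,90,.025);b=f(195,275,.025);print(a,b,np.degrees(np.arctan2(*(a-b)[[1,0]])),(f(170,73,.025)+f(193,290,.015))/2)
E
python3 -m inch '[[[0,0.03,-0.013,-0.012,-0.018,-0.015,0.7],[0,0.03,-0.013,0,0,0,0.7],[0,0.03,-0.013,0,0,0,0.7],[0,0.03,-0.013,0,0,0,0.7],[0,0,0,0,0,0,0.7],[0,0,0,0,0,0,0.7]]]'; python3 d.py .609 .064 .12 8
```

```text
[0.64383572 0.0697213  0.025     ] [0.57380693 0.05762946 0.025     ] 9.796634442775938 [0.61013043 0.06392292 0.02      ]
t: 24.65
tool_pos: [0.5991, 0.0638, 0.1703]
orientation: [1.126, 1.261, -1.132]
force: [0.1, -1.0, -1.1]
opening: 0.0649
t 24.6 d [50.2 10.1  0.9] turn [-0.03   0.001  0.004] pos [0.5991 0.0638 0.1703] F [ 0.1 -1.  -1.1] open 0.0649
```

```bash
python3 -m inch '[[[0.01,0.005,0.0005,-0.06,0,0.004,0.7],[0.025,0.005,0,0,0,0,0.7],[0.025,0,0,0,0,0,0.7],[0.02,-0.001,0,0,0,0,0.7],[0,0,0,0,0,0,0.7],[0,0,0,0,0,0,0.7]]]'; python3 d.py .610 .064 .035 9.8
python3 - <<'E'
from h import *
s=cam('scene')
cv2.imwrite('pics/g3.png',cv2.resize(s['frame'][140:260,190:340],(700,560)))
E
```

```text
t: 25.25
tool_pos: [0.6059, 0.0616, 0.0908]
orientation: [1.076, 1.285, -1.076]
force: [0.1, -0.4, 0.7]
opening: 0.0655
t 25.2 d [55.8  4.4 -1.8] turn [ 0.008  0.002 -0.002] pos [0.6059 0.0616 0.0908] F [ 0.1 -0.4  0.7] open 0.0655
```

View pics/g3.png

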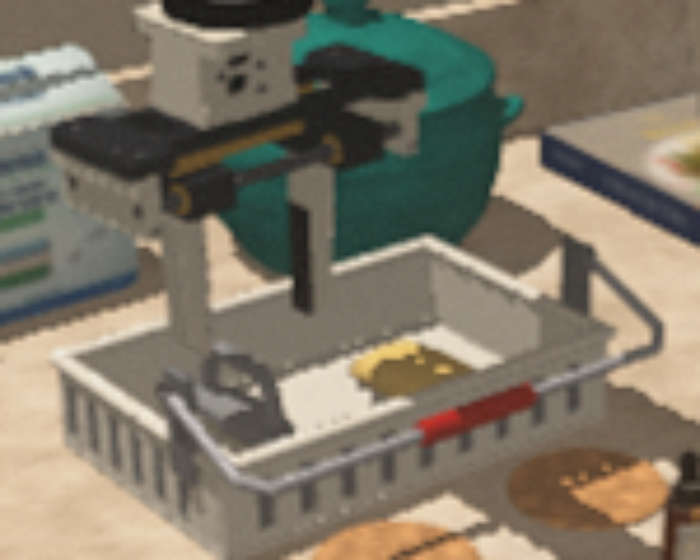

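Picture 10 shows the brush (245,395) below and between the fingers, and the bail hanging in front. I'll descend.

```bash
python3 -m inch '[[[0.015,0.003,-0.001,0.008,0,0,0.7],[0.015,0.001,-0.001,0,0,0,0.7],[0.012,0,0,0,0,0,0.7],[0.008,0,0,0,0,0,0.7],[0,0,0,0,0,0,0.7],[0,0,0,0,0,0,0.7]]]'; python3 d.py .610 .064 .035 9.8
```

```text
t: 25.9
tool_pos: [0.6114, 0.0642, 0.0393]
orientation: [1.084, 1.279, -1.079]
force: [0.4, 0.4, -0.6]
opening: 0.0652
t 25.9 d [ 4.3 -1.5 -0. ] turn [-0.     0.003 -0.006] pos [0.6114 0.0642 0.0393] F [ 0.4  0.4 -0.6] open 0.0652
```

```bash
python3 -m inch '[[[0.004,-0.001,0,0,0,-0.005,0.7],[0,0,0,0,0,0,0.4],[0,0,0,0,0,0,0.1],[0,0,0,0,0,0,0.1],[0,0,0,0,0,0,0.1],[0,0,0,0,0,0,0.1],[0,0,0,0,0,0,0.1],[0,0,0,0,0,0,0.1]]]' 20; python3 d.py .610 .064 .035 9.8
python3 -m inch '[[[-0.01,0,0,0,0,0,0.1],[-0.015,0,0,0,0,0,0.1],[0,0,0,0,0,0,0.1]]]';python3 d.py .610 .064 .035 9.8
```

```text
t: 26.7
tool_pos: [0.6117, 0.0641, 0.0369]
orientation: [1.082, 1.28, -1.081]
force: [0.8, -0.4, -0.6]
opening: 0.0284
t 26.7 d [ 1.9 -1.7 -0.2] turn [-0.     0.003 -0.003] pos [0.6117 0.0641 0.0369] F [ 0.8 -0.4 -0.6] open 0.0284
t: 27.0
tool_pos: [0.6115, 0.0641, 0.064]
orientation: [1.082, 1.281, -1.081]
force: [0.3, -0.3, 0.3]
opening: 0.0282
t 27.0 d [29.  -1.6 -0.2] turn [-0.     0.003 -0.003] pos [0.6115 0.0641 0.064 ] F [ 0.3 -0.3  0.3] open 0.0282
```

```bash
python3 -m inch '[[[-0.03,0,0,0,0,0,0.1],[-0.04,0,0,0,0,0,0.1],[-0.04,0,0,0,0,0,0.1],[-0.01,0,0,0,0,0,0.1],[0,-0.014,-0.032,0,0,0,0.1],[0,-0.014,-0.032,0,0,0,0.1],[0,-0.014,-0.032,0,0,0,0.1],[0,-0.014,-0.032,0,0,0,0.1],[0,-0.014,-0.032,0,0,0,0.1],[0,-0.014,-0.032,0,0,0,0.1],[0,-0.014,-0.032,0,0,0,0.1],[0,-0.014,-0.032,0,0,0,0.1],[0,0,0,0.138,0,0,0.1],[0,0,0,0.138,0,0,0.1],[0,0,0,0.138,0,0,0.1],[0,0,0,0,0,0,0.1],[0,0,0,0,0,0,0.1]]]'; python3 d.py .4505 .3094 .06 -13.85
```

```text
t: 28.7
tool_pos: [0.45, 0.3063, 0.1862]
orientation: [1.397, 1.071, -1.388]
force: [-0.3, 0.2, -0.9]
opening: 0.0286
t 28.7 d [126.2  -1.3  -3.2] turn [-0.013 -0.    -0.008] pos [0.45   0.3063 0.1862] F [-0.3  0.2 -0.9] open 0.0286
```

```bash
python3 -m inch '[[[0.02,-0.001,-0.003,-0.013,0,-0.008,0.1],[0.035,0,0,0,0,0,0.1],[0.035,0,0,0,0,0,0.1],[0.02,0,0,0,0,0,0.1],[0,0,0,0,0,0,0.1],[0,0,0,0,0,0,0.1]]]'; python3 d.py .4505 .3094 .038 -13.85
python3 - <<'E'
from h import *
s=cam('scene')
cv2.imwrite('pics/g4.png',cv2.resize(s['frame'][190:340,110:260],(560,560)))
E
```

```text
t: 29.3
tool_pos: [0.452, 0.3093, 0.0744]
orientation: [1.373, 1.096, -1.366]
force: [-0.1, 1.1, -0.5]
opening: 0.0283
t 29.3 d [36.4 -1.6  0.3] turn [ 0.021 -0.003 -0.003] pos [0.452  0.3093 0.0744] F [-0.1  1.1 -0.5] open 0.0283
```

View pics/g4.png

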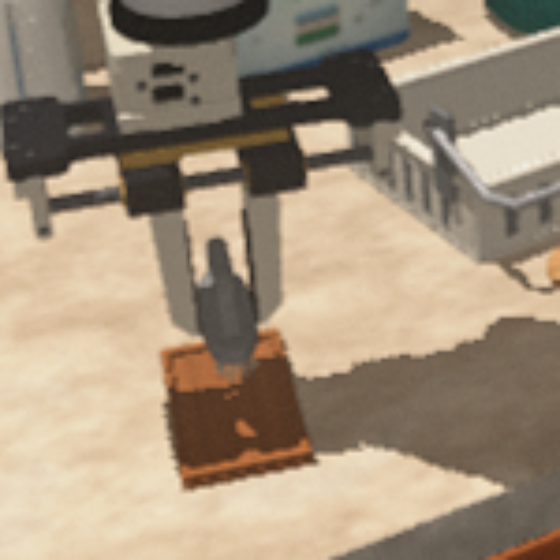

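Picture 11 shows the brush in the grip, aligned with the dish and about 37 mm above it. I'll lower it and release.

```bash
python3 -m inch '[[[0.012,-0.001,0,0.021,0,-0.003,0.1],[0.012,0,0,0,0,0,0.1],[0.006,0,0,0,0,0,0.1],[0,0,0,0,0,0,0.1],[0.002,0,0,0,0,0,0.1],[0,0,0,0,0,0,0.1]]]'; python3 d.py .4505 .3094 .038 -13.85
```

```text
t: 29.95
tool_pos: [0.4538, 0.311, 0.044]
orientation: [1.393, 1.086, -1.378]
force: [0.3, -0.2, -1.0]
opening: 0.028
t 29.9 d [ 6.  -2.8  2.4] turn [-0.    -0.007 -0.005] pos [0.4538 0.311  0.044 ] F [ 0.3 -0.2 -1. ] open 0.028
```

```bash
python3 -m inch '[[[0.003,-0.003,0.002,0,-0.006,-0.005,0.1],[0.002,0,0,0,0,0,0.1],[0,0,0,0,0,0,0.1],[0.001,0,0,0,0,0,0.1],[0,0,0,0,0,0,0.1]]]'; python3 d.py .4505 .3094 .038 -13.85
```

```text
t: 30.45
tool_pos: [0.4506, 0.3101, 0.0384]
orientation: [1.387, 1.086, -1.384]
force: [-1.0, 0.1, -0.4]
opening: 0.0284
t 30.4 d [0.4 0.  0.7] turn [-0.    -0.002 -0.   ] pos [0.4506 0.3101 0.0384] F [-1.   0.1 -0.4] open 0.0284
```

```bash
python3 -m inch '[[[0,0,0,0,0,0,0.4],[0,0,0,0,0,0,0.7],[0,0,0,0,0,0,0.7],[0,0,0,0,0,0,0.7],[-0.02,0,0,0,0,0,0.7],[-0.04,0,0,0,0,0,0.7],[-0.04,0,0,0,0,0,0.7],[-0.04,0,0,0,0,0,0.6],[0,0.0114,0.03,0,0,0,0.5],[0,0.0114,0.03,0,0,0,0.5],[0,0.0114,0.03,0,0,0,0.5],[0,0.0114,0.03,0,0,0,0.5],[0,0.0114,0.03,0,0,0,0.5],[0,0.0114,0.03,0,0,0,0.5],[0,0.0114,0.03,0,0,0,0.5],[0,0.0114,0.03,0,0,0,0.4],[0,0.0114,0.03,0,0,0,0.4],[0,0,0,0,0,0,0.4]]]'; python3 -m inch '[[[0,0,0,-0.142,0,0,0.4],[0,0,0,-0.142,0,0,0.4],[0,0,0,-0.142,0,0,0.4],[0,0,0,-0.142,0,0,0.4],[0,0,0,-0.142,0,0,0.4],[0,0,0,-0.142,0,0,0.4],[0,0,0,-0.142,0,0,0.4],[0,0,0,-0.142,0,0,0.4],[0,0,0,-0.142,0,0,0.4],[0,0,0,-0.142,0,0,0.4],[0,0,0,-0.142,0,0,0.4],[0,0,0,-0.142,0,0,0.4],[0,0,0,-0.1,0,0,0.4],[0,0,0,0,0,0,0.4],[0,0,0,0,0,0,0.4]]]'; python3 d.py .4857 .0009 .0643 95
python3 - <<'E'
from h import *
s=cam('scene'); t=cam('top')
cv2.imwrite('pics/g5.png',np.hstack([cv2.resize(t['frame'][180:280,130:210],(320,400)),cv2.resize(s['frame'][170:290,120:260],(467,400))]))
f=s['frame'];h=cv2.cvtColor(f,cv2.COLOR_BGR2HSV); m=cv2.inRange(h,(0,170,70),(4,255,255))|cv2.inRange(h,(172,170,70),(180,255,255)); m[:, :220]=0;m[:,330:]=0;m[:190]=0;m[260:]=0
k=max(cv2.findContours(m,0,2)[0],key=cv2.contourArea); M=cv2.moments(k); u,v=M['m10']/M['m00'],M['m01']/M['m00']
print(cv2.contourArea(k),u,v,ray(s,u,v,.06),ray(s,u,v,.064),'exp',proj(s,(.4845,.0015,.059)))
E
```

```text
t: 32.25
tool_pos: [0.4876, 0.0132, 0.1867]
orientation: [1.388, 1.084, -1.375]
force: [-1.1, -0.3, -0.6]
opening: 0.0373
t: 33.75
tool_pos: [0.4865, 0.0231, 0.1874]
orientation: [-0.049, 1.562, 0.059]
force: [0.5, -0.8, 0.5]
opening: 0.0369
t 33.8 d [122.9 -22.9  -3.4] turn [-0.019  0.008 -0.006] pos [0.4865 0.0231 0.1874] F [ 0.5 -0.8  0.5] open 0.0369
38.0 287.42105263157896 229.14473684210526 [0.48385807 0.01476873 0.06      ] [0.47739336 0.01897473 0.064     ] exp (np.float64(292.06771768973766), np.float64(227.9633215900352))
```

View pics/g5.png

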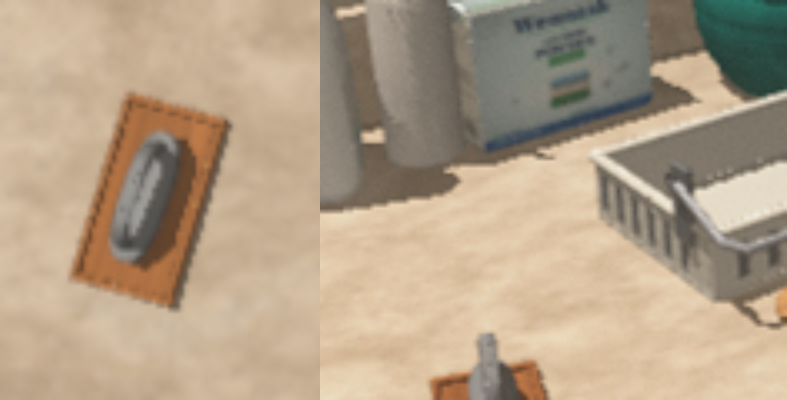

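Picture 12 shows the brush lying upright, lengthwise and centred in the dish (145,195). Now back to the bail.

```bash
python3 -m inch '[[[0.01,-0.012,-0.0034,-0.019,0.008,-0.006,0.32],[0.025,-0.011,0,0,0,0,0.32],[0.025,0,0,0,0,0,0.32],[0,0,0,0,0,0,0.32],[0,0,0,0,0,0,0.32]]]'; python3 d.py .4857 .0009 .066 95
```

```text
t: 34.35
tool_pos: [0.4863, -0.0004, 0.1277]
orientation: [-0.063, 1.566, 0.063]
force: [1.0, 0.8, 1.1]
opening: 0.0301
t 34.4 d [61.7  1.4 -0.7] turn [-0.007  0.003  0.   ] pos [ 4.863e-01 -4.000e-04  1.277e-01] F [1.  0.8 1.1] open 0.0301
```

```bash
python3 -m inch '[[[0.015,0,-0.001,-0.007,0.003,0,0.32],[0.012,0,-0.001,0,0,0,0.32],[0,0,0,0,0,0,0.32],[0,0,0,0,0,0,0.32]]]'; python3 d.py .4857 .0009 .066 95
```

```text
t: 34.75
tool_pos: [0.4859, -0.0002, 0.1013]
orientation: [-0.069, 1.566, 0.068]
force: [0.5, 0.4, 1.1]
opening: 0.0296
t 34.8 d [35.3  1.2 -0.2] turn [-0.     0.004  0.001] pos [ 4.859e-01 -2.000e-04  1.013e-01] F [0.5 0.4 1.1] open 0.0296
```

```bash
python3 -m inch '[[[0.012,0,0,0,0.003,0,0.32],[0.012,0,-0.0005,0,0,0,0.32],[0.008,0,0,0,0,0,0.32],[0,0,0,0,0,0,0.32],[0,0,0,0,0,0,0.32]]]'; python3 d.py .4857 .0009 .066 95
```

```text
t: 35.25
tool_pos: [0.4855, -0.0002, 0.0667]
orientation: [-0.069, 1.569, 0.068]
force: [-0.3, 0.6, 0.2]
opening: 0.0294
t 35.2 d [0.7 1.1 0.3] turn [-0.     0.001  0.001] pos [ 4.855e-01 -2.000e-04  6.670e-02] F [-0.3  0.6  0.2] open 0.0294
```

```bash
python3 -m inch '[[[0.001,0,0,0,0,0,0.1],[0,0,0,0,0,0,0.05],[0,0,0,0,0,0,0.05],[0,0,0,0,0,0,0.05],[0,0,0,0,0,0,0.05],[0,0,0,0,0,0,0.05]]]' 6; python3 b.py .0075 3.3 3.1 2.9 2.7 2.5
```

```text
t: 35.85
tool_pos: [0.4859, -0.0003, 0.0663]
orientation: [-0.069, 1.568, 0.068]
force: [0.2, 0.4, -1.7]
opening: 0.0127
t 35.9 q 3.500 r 0.0747 F [ 0.2  0.4 -1.7] open 0.0127 [-0.069  1.568  0.068]
3.3 [-0.0144 -0.     -0.0041]
3.1 [-0.015  -0.     -0.0008]
2.9 [-0.0148 -0.      0.0021]
2.7 [-0.0141 -0.      0.005 ]
2.5 [-0.0128 -0.      0.0077]
```

```bash
python3 -m inch '[[[-0.0144,0,-0.0041,0,0,0,0.05],[-0.015,0,-0.0008,0,0,0,0.05],[-0.0148,0,0.0021,0,0,0,0.05],[-0.0141,0,0.005,0,0,0,0.05]]]'; python3 b.py .0075 2.5 2.3 2.1 1.9 1.7
```

```text
t: 36.25
tool_pos: [0.489, 0.0, 0.1263]
orientation: [-0.069, 1.565, 0.067]
force: [8.9, 1.1, -7.7]
opening: 0.0127
t 36.2 q 2.674 r 0.0749 F [ 8.9  1.1 -7.7] open 0.0127 [-0.069  1.565  0.067]
2.5 [-0.0111 -0.      0.0068]
2.3 [-0.011  -0.      0.0102]
2.1 [-0.0088 -0.      0.0121]
1.9 [-0.0062 -0.      0.0136]
1.7 [-0.0033 -0.      0.0146]
```

```bash
python3 -m inch '[[[-0.0105,0,0.0085,0,0,0,0.05],[-0.0105,0,0.0105,0,0,0,0.05],[-0.008,0,0.0121,0,0,0,0.05],[-0.0055,0,0.0136,0,0,0,0.05]]]'; python3 b.py .0075 1.7 1.5 1.3 1.1 0.9
```

```text
t: 36.65
tool_pos: [0.5302, 0.0036, 0.1659]
orientation: [-0.07, 1.576, 0.067]
force: [-3.0, -0.1, 2.5]
opening: 0.0125
t 36.6 q 1.905 r 0.0777 F [-3.  -0.1  2.5] open 0.0125 [-0.07   1.576  0.067]
1.7 [-0.0011  0.      0.0158]
1.5 [-0.0005  0.      0.015 ]
1.3 [0.0025 0.     0.0148]
1.1 [0.0053 0.     0.014 ]
0.9 [0.008  0.     0.0126]
```

```bash
python3 -m inch '[[[-0.0015,0,0.0155,0,0,0,0.05],[-0.0005,0,0.015,0,0,0,0.05],[0.0025,0,0.0148,0,0,0,0.05],[0.0053,0,0.014,0,0,0,0.05],[0.008,0,0.0126,0,0,0,0.05]]]'; python3 b.py .0075 0.7 0.5 0.3 0.1 0
```

```text
t: 37.15
tool_pos: [0.6045, 0.0102, 0.1567]
orientation: [-0.07, 1.577, 0.067]
force: [-3.0, -0.4, -3.2]
opening: 0.0129
t 37.1 q 0.918 r 0.0808 F [-3.  -0.4 -3.2] open 0.0129 [-0.07   1.577  0.067]
0.7 [0.0158 0.     0.0084]
0.5 [0.0123 0.     0.0085]
0.3 [0.0137 0.     0.0059]
0.1 [0.0147 0.     0.0031]
0.0 [0.0075 0.     0.0004]
```

```bash
python3 -m inch '[[[0.0135,0,0.0085,0,0,0,0.05],[0.0123,0,0.0085,0,0,0,0.05],[0.0137,0,0.0059,0,0,0,0.05],[0.0147,0,0.0031,0,0,0,0.05],[0,0,0,0,0,0,0.05]]]'; python3 b.py .0095 0.1 0
```

```text
t: 37.65
tool_pos: [0.6308, 0.0127, 0.1007]
orientation: [-0.07, 1.582, 0.067]
force: [1.8, 0.2, -1.0]
opening: 0.0127
t 37.6 q 0.081 r 0.0758 F [ 1.8  0.2 -1. ] open 0.0127 [-0.07   1.582  0.067]
0.1 [-0.0013 -0.     -0.0009]
0.0 [0.0075 0.     0.0005]
```

```bash
python3 -m inch '[[[0.006,0,0,0,0,0,0.05],[0.003,0,0,0,0,0,0.05],[0,0,0,0,0,0,0.05]]]'; python3 b.py .0095; python3 -m inch '[[[0.003,0,0,0,0,0,0.05],[0.002,0,0,0,0,0,0.05],[0,0,0,0,0,0,0.05]]]'; python3 b.py .0095
```

```text
t: 37.95
tool_pos: [0.6308, 0.0126, 0.0944]
orientation: [-0.071, 1.582, 0.067]
force: [-1.1, 0.4, -0.7]
opening: 0.0126
t 38.0 q -0.002 r 0.0755 F [-1.1  0.4 -0.7] open 0.0126 [-0.071  1.582  0.067]
t: 38.25
tool_pos: [0.6308, 0.0124, 0.0922]
orientation: [-0.071, 1.581, 0.066]
force: [-2.2, 0.1, -1.8]
opening: 0.0124
t 38.2 q -0.030 r 0.0755 F [-2.2  0.1 -1.8] open 0.0124 [-0.071  1.581  0.066]
```

```bash
python3 -m inch '[[[0.003,0,0,0,0,0,0.05],[0.003,0,0,0,0,0,0.05],[0,0,0,0,0,0,0.05]]]'; python3 b.py .0095
```

```text
t: 38.55
tool_pos: [0.6307, 0.0121, 0.0884]
orientation: [-0.071, 1.58, 0.066]
force: [-1.2, -0.1, -1.4]
opening: 0.0126
t 38.5 q -0.081 r 0.0757 F [-1.2 -0.1 -1.4] open 0.0126 [-0.071  1.58   0.066]
```

```bash
python3 -m inch '[[[0,0,0,0,0,0,0.3],[0,0,0,0,0,0,0.4],[0,0,0,0,0,0,0.4],[-0.01,0,0,0,0,0,0.4],[-0.035,0,0,0,0,0,0.4],[-0.035,0,0,0,0,0,0.4],[-0.02,0,0,0,0,0,0.5],[0,0,0,0.142,0,0,0.7],[0,0,0,0.142,0,0,0.7],[0,0,0,0.142,0,0,1],[0,0,0,0.142,0,0,1],[0,0,0,0.142,0,0,1],[0,0,0,0.142,0,0,1],[0,0,0,0.142,0,0,1],[0,0,0,0.142,0,0,1],[0,0,0,0.142,0,0,1],[0,0,0,0.142,0,0,1],[0,0,0,0.1,0,0,1],[0,0,0,0,0,0,1]]]'; python3 d.py .4978 -.2719 .17 5
```

```text
t: 40.45
tool_pos: [0.6374, 0.0126, 0.2087]
orientation: [1.154, 1.234, -1.149]
force: [0.2, -0.8, -0.4]
opening: 0.0933
t 40.5 d [  38.6 -161.1  272.9] turn [-0.011  0.005 -0.009] pos [0.6374 0.0126 0.2087] F [ 0.2 -0.8 -0.4] open 0.0933
```

```bash
python3 -m inch '[[[0,-0.0195,0.033,-0.011,0.005,-0.009,1],[0,-0.0195,0.033,0,0,0,1],[0,-0.0195,0.033,0,0,0,1],[0,-0.0195,0.033,0,0,0,1],[0,-0.0195,0.033,0,0,0,1],[0,-0.0195,0.033,0,0,0,1],[0,-0.0195,0.033,0,0,0,1],[0,-0.0195,0.033,0,0,0,1],[0,0,0,0,0,0,1],[0,0,0,0,0,0,1]]]'; python3 d.py .4978 -.2719 .055 5
python3 - <<'E'
from h import *
from scipy.optimize import least_squares
t=cam('top','t2.png');s=cam('scene','s2.png'); P=[]
for n,c in(('t',t),('s',s)):
    h=cv2.cvtColor(c['frame'],cv2.COLOR_BGR2HSV); m=cv2.inRange(h,(0,150,60),(4,255,255))|cv2.inRange(h,(172,150,60),(180,255,255)); m[:,:200]=0;m[:,340:]=0;m[:140]=0;m[265:]=0
    k=max(cv2.findContours(m,0,2)[0],key=cv2.contourArea);(u,v),wh,a=cv2.minAreaRect(k);print(n,u,v,wh,a);P.append((c,u,v))
f=lambda X:np.concatenate([np.array(proj(c,X))-[u,v] for c,u,v in P])
r=least_squares(f,[.62,.01,.085]);print(r.x,r.fun)
E
```

```text
t: 41.45
tool_pos: [0.5056, -0.275, 0.2151]
orientation: [1.118, 1.257, -1.112]
force: [0.2, 0.5, 0.1]
opening: 0.0929
t 41.5 d [160.   -8.7  -4.7] turn [ 0.038  0.004 -0.009] pos [ 0.5056 -0.275   0.2151] F [0.2 0.5 0.1] open 0.0929
t 287.0202941894531 154.2842559814453 (3.8473405838012695, 28.21383285522461) 85.91438293457031
s 255.5355987548828 197.6138916015625 (4.593434810638428, 23.444414138793945) 72.6459732055664
[0.62863923 0.01491956 0.08633883] [-0.15171647 -0.10361996  0.19332926  0.02232368]
```

The bail is back: triangulating gives the sleeve at z = 86 mm (85 expected). Next is the jar.

```bash
python3 -m inch '[[[0.02,-0.005,-0.0025,0.038,0.004,-0.009,1],[0.03,-0.003,-0.002,0,0,0,1],[0.03,0,0,0,0,0,1],[0,0,0,0,0,0,1],[0,0,0,0,0,0,1]]]'; python3 d.py .4978 -.2719 .055 5
python3 - <<'E'
from h import *
from scipy.optimize import least_squares
t=cam('top');s=cam('scene');t['frame']=cv2.imread('pics/t0.png');s['frame']=cv2.imread('pics/s0.png');P=[]
for n,c in(('t',t),('s',s)):
    h=cv2.cvtColor(c['frame'],cv2.COLOR_BGR2HSV); m=cv2.inRange(h,(0,150,60),(4,255,255))|cv2.inRange(h,(172,150,60),(180,255,255)); m[:,:200]=0;m[:,340:]=0;m[:140]=0;m[265:]=0
    k=max(cv2.findContours(m,0,2)[0],key=cv2.contourArea);(u,v),wh,a=cv2.minAreaRect(k);P.append((c,u,v))
f=lambda X:np.concatenate([np.array(proj(c,X))-[u,v] for c,u,v in P])
print('initial sleeve',least_squares(f,[.62,.01,.085]).x)
E
```

```text
t: 42.05
tool_pos: [0.5023, -0.265, 0.1358]
orientation: [1.137, 1.251, -1.134]
force: [0.9, 0.1, 0.5]
opening: 0.093
t 42.0 d [80.8 -5.4  6.3] turn [ 0.012  0.002 -0.003] pos [ 0.5023 -0.265   0.1358] F [0.9 0.1 0.5] open 0.093
initial sleeve [0.62832043 0.01477252 0.09041953]
```

```bash
python3 -m inch '[[[0.01,-0.005,0.006,0.012,0.002,-0.003,1],[0.025,0,0,0,0,0,1],[0.02,0,0,0,0,0,1],[0.012,-0.001,0,0,0,0,1],[0,0,0,0,0,0,1],[0,0,0,0,0,0,1]]]'; python3 d.py .4978 -.2719 .055 5
```

```text
t: 42.75
tool_pos: [0.5008, -0.2768, 0.0737]
orientation: [1.146, 1.235, -1.143]
force: [0.4, -0.0, 0.3]
opening: 0.0929
t 42.8 d [18.7 -2.7 -5.3] turn [-0.003  0.008 -0.01 ] pos [ 0.5008 -0.2768  0.0737] F [ 0.4 -0.   0.3] open 0.0929
```

```bash
python3 -m inch '[[[0.012,-0.002,-0.005,-0.003,0.007,-0.009,1],[0.006,-0.001,0,0,0,0,1],[0,0,0,0,0,0,1],[0,0,0,0,0,0,1]]]'; python3 d.py .4978 -.2719 .0549 5
```

```text
t: 43.15
tool_pos: [0.4986, -0.2728, 0.0567]
orientation: [1.144, 1.246, -1.144]
force: [-0.4, 0.3, -0.3]
opening: 0.093
t 43.1 d [ 1.8 -0.7 -1. ] turn [ 0.     0.003 -0.003] pos [ 0.4986 -0.2728  0.0567] F [-0.4  0.3 -0.3] open 0.093
```

```bash
python3 -m inch '[[[0.0015,-0.001,-0.001,0,0.003,-0.003,1],[0,0,0,0,0,0,0.8],[0,0,0,0,0,0,0.5],[0,0,0,0,0,0,0.5],[0,0,0,0,0,0,0.5],[0,0,0,0,0,0,0.5],[0,0,0,0,0,0,0.5],[0,0,0,0,0,0,0.5]]]' 20; python3 d.py .4978 -.2719 .0549 5; python3 -m inch '[[[-0.02,0,0,0,0,0,0.5],[-0.035,0,0,0,0,0,0.5],[-0.035,0,0,0,0,0,0.5],[-0.025,0,0,0,0,0,0.5],[0,0,-0.025,0,0,0,0.5],[0,0,-0.035,0,0,0,0.5],[0,0,-0.035,0,0,0,0.5],[0,0,-0.035,0,0,0,0.5],[0,0,-0.035,0,0,0,0.5],[0,0,-0.035,0,0,0,0.5],[0,0,-0.035,0,0,0,0.5],[0,0,-0.035,0,0,0,0.5],[0,0,-0.035,0,0,0,0.5],[0,0,-0.02,0,0,0,0.5],[0,0,0,0,0,0,0.5],[0,0,0,0,0,0,0.5]]]'; python3 d.py .4632 .0625 .0547 5
```

```text
t: 43.95
tool_pos: [0.4981, -0.2722, 0.0562]
orientation: [1.144, 1.249, -1.144]
force: [-0.3, 0.3, -0.1]
opening: 0.0587
t 44.0 d [ 1.3 -0.3 -0.3] turn [ 0.001  0.    -0.001] pos [ 0.4981 -0.2722  0.0562] F [-0.3  0.3 -0.1] open 0.0587
t: 45.55
tool_pos: [0.4628, 0.0644, 0.1703]
orientation: [1.145, 1.259, -1.151]
force: [0.0, -0.8, -2.7]
opening: 0.0591
t 45.5 d [115.6   1.3   2.5] turn [-0.002 -0.005  0.009] pos [0.4628 0.0644 0.1703] F [ 0.  -0.8 -2.7] open 0.0591
```

```bash
python3 -m inch '[[[0.02,0.001,0.0025,-0.002,-0.005,0.008,0.5],[0.03,0,0,0,0,0,0.5],[0.025,0,0,0,0,0,0.5],[0.012,0,0,0,0,0,0.5],[0,0,0,0,0,0,0.5],[0,0,0,0,0,0,0.5]]]'; python3 d.py .4635 .0624 .0558 5
```

```text
t: 46.15
tool_pos: [0.4654, 0.0566, 0.0818]
orientation: [1.147, 1.245, -1.149]
force: [-0.1, -0.6, -2.1]
opening: 0.0589
t 46.1 d [26.  -1.5 -6. ] turn [-0.005  0.002 -0.001] pos [0.4654 0.0566 0.0818] F [-0.1 -0.6 -2.1] open 0.0589
```

```bash
python3 -m inch '[[[0.008,-0.001,-0.006,-0.005,0.002,0,0.5],[0.007,0,0,0,0,0,0.5],[0.004,0,0,0,0,0,0.5],[0,0,0,0,0,0,0.5],[0,0,0,0,0,0,0.5]]]'; python3 d.py .4635 .0624 .0558 5
```

```text
t: 46.65
tool_pos: [0.4667, 0.0628, 0.0648]
orientation: [1.147, 1.245, -1.139]
force: [0.4, -0.3, -2.1]
opening: 0.0588
t 46.6 d [ 9.  -3.3  0.2] turn [ 0.001  0.    -0.007] pos [0.4667 0.0628 0.0648] F [ 0.4 -0.3 -2.1] open 0.0588
```

```bash
python3 -m inch '[[[0.004,-0.003,0,0,0,-0.007,0.5],[0.002,-0.0005,0,0,0,0,0.5],[0,0,0,0,0,0,0.5],[0,0,0,0,0,0,0.5]]]'; python3 d.py .4635 .0624 .0558 5
```

```text
t: 47.05
tool_pos: [0.4633, 0.0625, 0.0588]
orientation: [1.144, 1.249, -1.145]
force: [0.3, -0.2, -2.4]
opening: 0.0587
t 47.0 d [3.  0.2 0.2] turn [0.001 0.    0.   ] pos [0.4633 0.0625 0.0588] F [ 0.3 -0.2 -2.4] open 0.0587
```

```bash
python3 -m inch '[[[0.002,0,0,0,0,0,0.5],[0.0015,0,0,0,0,0,0.5],[0,0,0,0,0,0,0.5],[0,0,0,0,0,0,0.5]]]'; python3 d.py .4635 .0624 .0558 5
```

```text
t: 47.45
tool_pos: [0.464, 0.0625, 0.0564]
orientation: [1.144, 1.248, -1.144]
force: [0.1, -0.3, -2.7]
opening: 0.0584
t 47.5 d [ 0.6 -0.5  0.1] turn [ 0.001  0.001 -0.001] pos [0.464  0.0625 0.0564] F [ 0.1 -0.3 -2.7] open 0.0584
```

```bash
python3 -m inch '[[[0.001,-0.0005,0,0,0,0,0.5],[0.001,0,0,0,0,0,0.5],[0,0,0,0,0,0,0.5]]]'; python3 d.py .4635 .0624 .0558 5;
```

```text
t: 47.75
tool_pos: [0.4644, 0.0625, 0.0564]
orientation: [1.145, 1.247, -1.142]
force: [-0.3, 0.5, -2.7]
opening: 0.059
t 47.8 d [ 0.6 -0.9  0.1] turn [ 0.001  0.001 -0.003] pos [0.4644 0.0625 0.0564] F [-0.3  0.5 -2.7] open 0.059
```

```bash
python3 -m inch '[[[0.002,-0.0012,0,0,0,-0.003,0.5],[0.002,0,0,0,0,0,0.5],[0,0,0,0,0,0,0.5]]]'; python3 d.py .4635 .0624 .0558 5;
```

```text
t: 48.05
tool_pos: [0.4655, 0.0627, 0.0566]
orientation: [1.145, 1.247, -1.142]
force: [0.3, 0.5, -3.2]
opening: 0.0589
t 48.0 d [ 0.7 -2.   0.1] turn [ 0.001  0.001 -0.003] pos [0.4655 0.0627 0.0566] F [ 0.3  0.5 -3.2] open 0.0589
```

```bash
python3 -m inch '[[[-0.003,-0.003,0,0,0,-0.003,0.5],[0,0,0,0,0,0,0.5],[0,0,0,0,0,0,0.5]]]'; python3 d.py .4635 .0624 .0558 5;
```

```text
t: 48.35
tool_pos: [0.4618, 0.0623, 0.0589]
orientation: [1.143, 1.249, -1.145]
force: [0.8, -0.1, -2.2]
opening: 0.0587
t 48.4 d [3.1 1.7 0.1] turn [0.001 0.001 0.001] pos [0.4618 0.0623 0.0589] F [ 0.8 -0.1 -2.2] open 0.0587
```

```bash
python3 -m inch '[[[0.0022,0.0008,0,0,0,0,0.5],[0.001,0,0,0,0,0,0.5],[0,0,0,0,0,0,0.5]]]'; python3 d.py .4635 .0624 .0558 5;
```

```text
t: 48.65
tool_pos: [0.4627, 0.0624, 0.0562]
orientation: [1.143, 1.25, -1.145]
force: [-1.7, -0.5, -0.2]
opening: 0.0591
t 48.6 d [0.4 0.8 0. ] turn [0.001 0.001 0.001] pos [0.4627 0.0624 0.0562] F [-1.7 -0.5 -0.2] open 0.0591
```

```bash
python3 -m inch '[[[0,0,0,0,0,0,0.8],[0,0,0,0,0,0,1],[0,0,0,0,0,0,1],[0,0,0,0,0,0,1],[-0.02,0,0,0,0,0,1],[-0.04,0,0,0,0,0,1],[-0.04,0,0,0,0,0,1],[-0.025,0,0,0,0,0,1],[0,-0.0093,0.037,0,0,0,1],[0,-0.0093,0.037,0,0,0,1],[0,-0.0093,0.037,0,0,0,1],[0,-0.0093,0.037,0,0,0,1],[0,-0.0093,0.037,0,0,0,1],[0,-0.0093,0.037,0,0,0,1],[0,-0.0093,0.037,0,0,0,1],[0,-0.0093,0.037,0,0,0,1],[0,-0.0093,0.037,0,0,0,1],[0,0,0,0,0,0,1],[0,0,0,0,0,0,1]]]'; python3 d.py .4093 -.292 .0468 5
python3 - <<'E'
from h import *
t=cam('top','t3.png');s=cam('scene','s3.png')
f=t['frame'];h=cv2.cvtColor(f,cv2.COLOR_BGR2HSV)
def circ(m,z,box):
    mm=np.zeros_like(m);u0,v0,u1,v1=[int(x*.7) for x in box];mm[v0:v1,u0:u1]=m[v0:v1,u0:u1]
    k=max(cv2.findContours(mm,0,1)[0],key=cv2.contourArea);P=np.array([ray(t,*p[0],z)[:2] for p in k],np.float32);return cv2.minEnclosingCircle(P)
print('lid',circ(cv2.inRange(h,(0,0,160),(180,45,255)),.088,(358,300,402,342)))
print('cork',circ(cv2.inRange(h,(4,85,60),(22,255,255)),.003,(350,290,415,355)))
E
```

```text
t: 50.55
tool_pos: [0.4076, -0.2896, 0.1875]
orientation: [1.141, 1.245, -1.14]
force: [0.2, 0.5, 0.3]
opening: 0.0928
t 50.5 d [140.7   0.9   2. ] turn [ 0.005  0.004 -0.004] pos [ 0.4076 -0.2896  0.1875] F [0.2 0.5 0.3] open 0.0928
lid ((0.46093323826789856, 0.06146357208490372), 0.02786436676979065)
cork ((0.4635201692581177, 0.06221858784556389), 0.04270515963435173)
```

The jar's lid is within 1.5 mm of where it started. Next is the bottle.

```bash
python3 -m inch '[[[0.02,0.001,0.002,0.005,0.004,-0.004,1],[0.03,0,0,0,0,0,1],[0.015,0,0,0,0,0,1],[0,0,0,0,0,0,1],[0,0,0,0,0,0,1]]]'; python3 d.py .4093 -.292 .0468 5; python3 -m inch '[[[0.02,0,0,0,0,0,1],[0.02,0,0,0,0,0,1],[0.015,0,0,0,0,0,1],[0,0,0,0,0,0,1],[0,0,0,0,0,0,1]]]'; python3 d.py .4093 -.292 .0468 5
```

```text
t: 51.15
tool_pos: [0.4123, -0.2852, 0.1224]
orientation: [1.138, 1.25, -1.136]
force: [0.4, 1.0, 0.7]
opening: 0.093
t 51.1 d [75.6 -3.8  6.3] turn [ 0.009  0.001 -0.003] pos [ 0.4123 -0.2852  0.1224] F [0.4 1.  0.7] open 0.093
t: 51.65
tool_pos: [0.4174, -0.2854, 0.0733]
orientation: [1.134, 1.242, -1.13]
force: [0.4, 0.3, 0.2]
opening: 0.0931
t 51.6 d [26.5 -9.   5.6] turn [ 0.014  0.008 -0.01 ] pos [ 0.4174 -0.2854  0.0733] F [0.4 0.3 0.2] open 0.0931
```

```bash
python3 -m inch '[[[0.012,-0.007,0.005,0.014,0.008,-0.01,1],[0.01,-0.002,0,0,0,0,1],[0,0,0,0,0,0,1],[0,0,0,0,0,0,1],[0,0,0,0,0,0,1]]]'; python3 d.py .4093 -.292 .0468 5
```

```text
t: 52.15
tool_pos: [0.41, -0.2933, 0.0528]
orientation: [1.145, 1.245, -1.145]
force: [1.0, 0.4, -0.1]
opening: 0.0929
t 52.1 d [ 6.  -0.6 -1.3] turn [-0.001  0.003 -0.002] pos [ 0.41   -0.2933  0.0528] F [ 1.   0.4 -0.1] open 0.0929
```

```bash
python3 -m inch '[[[0.005,-0.001,-0.001,0,0.003,-0.002,1],[0,0,0,0,0,0,1],[0,0,0,0,0,0,0.6],[0,0,0,0,0,0,0.2],[0,0,0,0,0,0,0.2],[0,0,0,0,0,0,0.2],[0,0,0,0,0,0,0.2],[0,0,0,0,0,0,0.2],[0,0,0,0,0,0,0.2],[0,0,0,0,0,0,0.2]]]' 15; python3 d.py .4093 -.292 .0468 5
```

```text
t: 53.15
tool_pos: [0.4094, -0.2926, 0.0483]
orientation: [1.146, 1.247, -1.145]
force: [-0.9, 0.6, 0.9]
opening: 0.0332
t 53.1 d [ 1.5 -0.1 -0.6] turn [-0.001  0.001 -0.001] pos [ 0.4094 -0.2926  0.0483] F [-0.9  0.6  0.9] open 0.0332
```

```bash
python3 -m inch '[[[-0.02,0,0,0,0,0,0.2],[-0.035,0,0,0,0,0,0.2],[-0.035,0,0,0,0,0,0.2],[-0.03,0,0,0,0,0,0.2],[0,0.012,-0.031,0,0,0,0.2],[0,0.012,-0.031,0,0,0,0.2],[0,0.012,-0.031,0,0,0,0.2],[0,0.012,-0.031,0,0,0,0.2],[0,0.012,-0.031,0,0,0,0.2],[0,0.012,-0.031,0,0,0,0.2],[0,0.012,-0.031,0,0,0,0.2],[0,0,0,0,0,0,0.2],[0,0,0,0,0,0,0.2]]]'; python3 d.py .4741 -.0616 .0483 5
```

```text
t: 54.45
tool_pos: [0.4753, -0.0606, 0.1729]
orientation: [1.149, 1.248, -1.146]
force: [0.5, -0.1, -0.7]
opening: 0.0317
t 54.5 d [124.6  -1.5   1. ] turn [-0.004 -0.001 -0.001] pos [ 0.4753 -0.0606  0.1729] F [ 0.5 -0.1 -0.7] open 0.0317
```

```bash
python3 -m inch '[[[0.02,-0.001,0.001,-0.004,0,0,0.2],[0.025,0,0,0,0,0,0.2],[0.025,-0.001,0,0,0,0,0.2],[0.02,-0.001,0,0,0,0,0.2],[0.008,0,0,0,0,0,0.2],[0,0,0,0,0,0,0.2],[0,0,0,0,0,0,0.2]]]'; python3 d.py .4741 -.0616 .0483 5
```

```text
t: 55.15
tool_pos: [0.4725, -0.0681, 0.0734]
orientation: [1.149, 1.244, -1.146]
force: [0.0, -0.5, -0.6]
opening: 0.0319
t 55.1 d [25.1  2.1 -6.3] turn [-0.005  0.001 -0.003] pos [ 0.4725 -0.0681  0.0734] F [ 0.  -0.5 -0.6] open 0.0319
```

```bash
python3 -m inch '[[[0.01,0.001,-0.006,-0.005,0,-0.003,0.2],[0.008,0,0,0,0,0,0.2],[0,0,0,0,0,0,0.2],[0,0,0,0,0,0,0.2]]]'; python3 d.py .4741 -.0616 .0483 5
```

```text
t: 55.55
tool_pos: [0.4754, -0.0623, 0.0568]
orientation: [1.145, 1.244, -1.142]
force: [-0.8, 0.4, 0.0]
opening: 0.0317
t 55.5 d [ 8.5 -1.3 -0.8] turn [ 0.     0.003 -0.005] pos [ 0.4754 -0.0623  0.0568] F [-0.8  0.4  0. ] open 0.0317
```

```bash
python3 -m inch '[[[0.005,-0.0013,-0.0008,0,0.003,-0.005,0.2],[0.002,0,0,0,0,0,0.2],[0,0,0,0,0,0,0.2],[0,0,0,0,0,0,0.2]]]'; python3 d.py .4741 -.0616 .0483 5
```

```text
t: 55.95
tool_pos: [0.4744, -0.0615, 0.0497]
orientation: [1.144, 1.25, -1.144]
force: [0.5, -0.6, -1.0]
opening: 0.032
t 56.0 d [ 1.4 -0.3  0.1] turn [ 0.001 -0.    -0.   ] pos [ 0.4744 -0.0615  0.0497] F [ 0.5 -0.6 -1. ] open 0.032
```

```bash
python3 -m inch '[[[0.0015,-0.0003,0,0,0,0,0.2],[0,0,0,0,0,0,0.2],[0,0,0,0,0,0,0.2]]]'; python3 d.py .4741 -.0616 .0483 5
```

```text
t: 56.25
tool_pos: [0.4749, -0.0618, 0.049]
orientation: [1.145, 1.248, -1.143]
force: [0.6, -0.3, -1.2]
opening: 0.0319
t 56.2 d [ 0.7 -0.8 -0.3] turn [ 0.001  0.001 -0.002] pos [ 0.4749 -0.0618  0.049 ] F [ 0.6 -0.3 -1.2] open 0.0319
```

Close enough. I'll release it, rise, and clear off to the right so the top camera can see.

```bash
python3 -m inch '[[[0.0008,-0.0008,0,0,0,-0.002,0.2],[0,0,0,0,0,0,0.2],[0,0,0,0,0,0,0.6],[0,0,0,0,0,0,1],[0,0,0,0,0,0,1],[0,0,0,0,0,0,1],[0,0,0,0,0,0,1],[-0.02,0,0,0,0,0,1],[-0.04,0,0,0,0,0,1],[-0.04,0,0,0,0,0,1],[-0.035,0,0,0,0,0,1],[0,-0.012,0.035,0,0,0,1],[0,-0.012,0.035,0,0,0,1],[0,-0.012,0.035,0,0,0,1],[0,-0.012,0.035,0,0,0,1],[0,-0.012,0.035,0,0,0,1],[0,-0.012,0.035,0,0,0,1],[0,-0.012,0.035,0,0,0,1],[0,-0.012,0.035,0,0,0,1],[0,0,0,0,0,0,1]]]'; python3 - <<'E'
from h import *
t=cam('top','t4.png');s=cam('scene','s4.png')
f=t['frame'];h=cv2.cvtColor(f,cv2.COLOR_BGR2HSV)
def circ(m,z,box):
    mm=np.zeros_like(m);u0,v0,u1,v1=[int(x*.7) for x in box];mm[v0:v1,u0:u1]=m[v0:v1,u0:u1]
    k=max(cv2.findContours(mm,0,1)[0],key=cv2.contourArea);P=np.array([ray(t,*p[0],z)[:2] for p in k],np.float32);return np.round(np.r_[cv2.minEnclosingCircle(P)[0]],4)
dark=cv2.inRange(f,(0,0,0),(75,75,75)); d0=cv2.inRange(cv2.imread('pics/t0.png'),(0,0,0),(75,75,75))
print('lid',circ(cv2.inRange(h,(0,0,160),(180,45,255)),.088,(358,300,402,342)),'bulb',circ(dark,.09,(438,302,472,332)),'bulb0',circ(d0,.09,(438,302,472,332)))
o=np.hstack([cv2.resize(f[125:265,140:350],(450,300),interpolation=2),cv2.resize(s['frame'][170:310,140:350],(350,233),interpolation=2)[[*range(233)]+[232]*67]]);cv2.imwrite('pics/fin.png',o)
E
```

```text
t: 58.25
tool_pos: [0.4001, -0.3594, 0.1899]
orientation: [1.138, 1.249, -1.141]
force: [0.3, 1.3, 0.0]
opening: 0.093
lid [0.4608 0.0612] bulb [ 0.4749 -0.0653] bulb0 [ 0.4736 -0.0619]
```

View pics/fin.png

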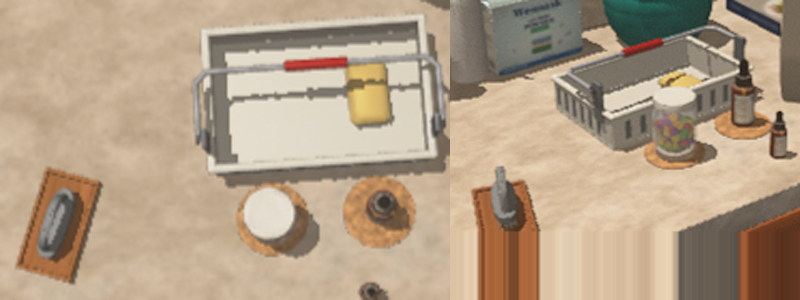

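```bash
python3 - <<'E'
import cv2,numpy as np
for ch in 'ts':
  a=cv2.imread(f'pics/{ch}0.png');b=cv2.imread(f'pics/{ch}4.png')
  for n,(u,v,w,h) in ({'bulb':(317,220,13,13),'lid':(266,224,28,28)} if ch=='t' else {'bottle':(316,220,20,35),'jar':(274,235,28,40)}).items():
    a_=cv2.resize(a[v-h//2:v+h//2,u-w//2:u+w//2],None,fx=8,fy=8,interpolation=2); b_=cv2.resize(b[v-h//2-6:v+h//2+6,u-w//2-6:u+w//2+6],None,fx=8,fy=8,interpolation=2)
    r=cv2.matchTemplate(b_,a_,cv2.TM_CCOEFF_NORMED);_,m,_,p=cv2.minMaxLoc(r);print(ch,n,m,np.array(p)/8-6)
E
```

```text
t bulb 0.9739821553230286 [ 0.375 -0.875]
t lid 0.9918304085731506 [0.  0.5]
s bottle 0.984682559967041 [-0.125 -0.125]
s jar 0.9864751100540161 [0.25  0.125]
```

Picture 13 confirms the end state, and template matching against the first pictures puts the jar and bottle within about 2 mm of where they started. I'll hand it in.

```bash
python3 -c "
from plant import workorder; print(workorder.close_job())"
```

```text
the job is handed in; nothing more can be done
None
```

The job is done and handed in after about 58 s of the 141 s allowed. I worked in the order asked:
1. Jar and large dropper bottle stood on the mat.
2. Bail swung over to the front.
3. Brush laid in the dish.
4. Bail swung back over the basket.
5. Jar and bottle returned to their own coasters.

**Last checks:**
- **Jar and bottle:** both are upright on their own corks. The jar is about 1–1.5 mm and the bottle about 2 mm from where they started, by comparing pictures.
- **Brush and soap:** the brush lies bristles down, lengthwise inside the dish. The soap is still in the basket.
- **Bail:** the sleeve measured 86 mm high after the swing back, against 85 mm expected for lying level. The first picture had put it at about 90 mm, so it may have started slightly raised.
- **Gripper:** it is clear of everything.

**Disagreements:**
- A rough colour-mask check put the bottle's bulb about 3.5 mm off. The picture comparison says about 2 mm, and I trust that more because shadows disturb the mask.
- The vertical force gave no clear sign of contact when I set the jar down or lowered the bail, so I went by tool height and pictures instead. The highest force I read was about 12 N, while swinging the bail back.

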